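# Hold the sprung test probe on a terminal module's test pad

## Robot

A 7-joint arm with a two-finger parallel gripper is mounted at the origin on the work surface. World frame = base frame: x ahead of the robot, y to its left, z up, the work surface at z = 0. Lengths are in m, angles in rad, forces in N, time in s.
With the tool pointing down it reaches from about 0.425 to 0.875 m from the base axis. Payload 8.4 kg.
Tool frame: the origin (TCP) lies on the centre line of the jaws, within the pads' length; the fingertips stand 11 mm ahead of it and the grasp point (between the pads) lies 8 mm behind it (r.finger_overhang is the distance from the TCP to the fingertips, in m); z points along the fingers, y is the direction in which the jaws open and shut (so a half turn about z gives the same grasp; the last joint's range is limited). The gripper opens to 87 mm and grips with 3 to 60 N. Pads are 19 mm wide; open, the fingers measure 117 mm over their backs; the gripper's body (75 mm by 190 mm) begins 51 mm behind the grasp point.
Start: joints at [1.188, 0.333, 0.04, 1.465, -0.013, 1.343, -0.059], TCP at [0.182, -0.624, 0.234] pointing down, gripper open.
Joint ranges: [-2.58, 2.58], [-0.38, 2.09], [-1.3, 1.39], [0.25, 2.4], [-1.5, 4.64], [0.08, 2.09], [-2.65, 2.65]. Speed limits (rad/s): [2.22, 2.22, 2.79, 2.79, 3.14, 3.14, 3.14].

## Interface

Orientations are given as a unit quaternion [w, x, y, z].
In Python, from bench import r gives the robot as it stands. The module is installed in compiled form; this text tells all that it offers.
- The arm moves only by the tool servo_tool, never from a script. Its argument "rows" is a list of rows, each a list of 7 numbers: the turn, a rotation vector about the tool's x, y, z in degrees, then the shift along the tool's x, y, z in mm, then the closure, from 0 (fully open) to 1 (shut). A call has 1 to 8 rows; each row is the pose to reach, as a shift and turn from the pose commanded when the call began, along the tool's axes at that moment; what a row does not reach only later rows make up. A row lasts 1/12 s, in which the tool goes at most 41.7 mm and 7.16 degrees, less where a joint would pass 70% of its speed; a pose out of reach is approached as far as the arm can. A call with a gripper value outside its range is refused whole. The fingers move at their own pace and stop on an object; "squeeze" is the grip in N (left out, the last holds). Time passes only in rows, so rows that repeat a pose let the fingers close. It gives the time, the measured TCP pose, the force and the opening at its end, in the units of the state.
- r.read_state(): the state, without advancing time (a new reading comes with each control period).
- r.snapshot(name): name is "scene" or "top"; returns a dict with "image" (384x512x3 uint8, blue, green, red), "fx", "fy", "cx", "cy" (pixels), "k1" (the pictures are not rectified: a ray, as slopes to the right and down, at radius r is drawn at 1 + k1 r^2 times it, then the intrinsics apply), "cam_to_world" (4x4, takes a point from camera to world coordinates). Camera axes: x right, y down, z forward; pixel columns grow to the right and rows downward; lengths in m; the calibration is good to about 2 mm. A picture is of the moment at which its call begins. There is no depth.
- r.sign_off(): hands the job in, once; it reports no verdict.
The state is a dict: "clock": time; "joint_pos": joint angles; "joint_vel": joint speeds; "joint_torque": joint torques, N m; "eef_pos": TCP position; "ee_rot": TCP orientation; "force": force on the tool from outside, world axes, zero at the start; "ft_torque": the same for the moment, N m; "opening": opening from 0.0 (shut) to 1.0 (fully open).
Only numpy, scipy, OpenCV 4.12 (cv2) and the standard library are available. Lean on these libraries where they do the work, as an engineer would, in place of code of your own. Each camera call takes 0.05 s, during which the arm holds its last target.

## Task

Set the black terminal module on the narrow sloping ramp of the test stand, lying flat and centred with its lower end close to the ramp's lip, and let go of it. Then take the sprung test probe out of its holder and hold its tip on the large round test pad on the module, probe square to the module's sloping top, pressed gently so that the sprung tip is about half-way in. Finish while still holding it there, the probe in the gripper and clear of holder, stand and bench; leave the other things on the bench alone.

Things in the scene. Friction and masses are not known exactly. Their poses are not given: they have to be found in the camera images.
- ramp: Aluminium ramp of the fixed test stand: plate 100 (x) x 40 (y) x 8 mm, sloping 20 deg, low end roughly towards the robot. Origin: centre of its upper face, 90 mm above the bench; x up the slope, z outward normal. Lip at the low end: inner face at x = -44 mm, 14 mm above the face, full width. Below: post 34 x 30 mm, base plate 120 x 100 x 8 mm on the bench.
- module_mid (a point): Centre, half-way up, of the loose black terminal module lying flat on the bench: block 84 (x) x 56 (y) x 36 mm (z up), 0.2 to 0.42 kg, flat plain sides. A row of four orange terminals (36 to 16 mm from the centre towards -x) stands up to 15 mm above the top; small screw heads elsewhere. Axes are the module's own.
- pad (a point): Centre of the top face of the test pad: the one large round flat brass disc on the module's top, 18 mm across, 3 mm high, 20 mm from the module's centre along its +x (the end without terminals), so 21 mm above point module_mid along z. Axes as the module's.
- holder: Fixed grey holder block 60 x 60 mm, 75 mm high, with a square well 17 mm wide open at the top, where the probe stands. Origin at the centre of its underside.
- probe_mid (a point): Grip point on the axis of the loose test probe, upright in the holder: black handle 24 x 24 x 75 mm; point 40 mm above the handle's underside (resting on the holder's top), 35 mm below its top. Below: steel barrel 12 mm across, 44 mm long, then a brass sprung tip 16 mm long. z runs from tip to handle; x, y across the flats. 0.11 kg. Raise 65 mm to clear the well.
- tip (a point): The very end of the probe's rounded brass tip (6 mm across), 100 mm from probe_mid along the probe when not pressed; moves with the plunger.
- plunger (a joint): How far the sprung tip is pushed into the barrel, in m: 0 = out, 0.012 = bottomed. Spring 400 N/m with 0.8 N preload: about 3.2 N at half-way (0.006).
- tape: Bystander: black tape roll lying flat, 96 mm across, 24 mm high. Leave alone.
- driver: Bystander: screwdriver lying on the bench, 180 mm long. Leave alone.
- tin: Bystander: small white jar with a steel lid, 54 mm across, 45 mm high. Leave alone.
- spare: Bystander: orange terminal strip, plain block 50 x 30 x 22 mm. Leave alone.
There are look-alikes about, which are no part of the job. Of the things that look like the part that bears probe_mid, the largest one is meant. What is shaped like the holder but purple is not meant.

How it is judged:
By the outcome, as a careful person would: the job done as asked, in the order asked, and still so for the second after the job is handed in, while the arm keeps its last pose, push and grip.
It also fails if it takes over 69 s, if anything falls off the work surface, if the arm or the gripper's body presses on something with over 40 N, if the wrist force passes 120 N, or if a joint passes its speed limit or range.

## Working session

There is one attempt and no reset: what is moved stays moved. The work goes in short steps, Python scripts to look and compute and a tool call to move; the robot and the scene stay as the last step left them, time stands still between calls to the robot, and variables do not carry over. Pictures are saved under pics/ and viewed, and the job is handed in when it is done.

Besides the shell and the picture viewer there is one more tool, called after ">>>" in YAML: its name, and indented under it one key for each argument. servo_tool: Moves the arm, as the interface text tells. Its arguments: {"type":"object","properties":{"rows":{"type":"array"},"squeeze":{"type":"number"}},"required":["rows"]}

```bash
mkdir -p pics; ls; python3 - <<'E'
from bench import r
import cv2,numpy as np
s=r.read_state()
for k in s: print(k,np.round(s[k],4))
print(r.finger_overhang)
for n in("scene","top"):
    d=r.snapshot(n); cv2.imwrite(f"pics/{n}0.png",d["image"])
    print(n,d["fx"],d["fy"],d["cx"],d["cy"],d["k1"]);print(np.round(d["cam_to_world"],4))
E
```

```text
pics
clock 0.0
joint_pos [ 1.1878  0.3339  0.0399  1.4663 -0.0134  1.3433 -0.0585]
joint_vel [ 0.0012 -0.0012  0.0007 -0.0004 -0.     -0.0008  0.001 ]
joint_torque [-1.20000e-03 -6.56367e+01  1.33530e+00 -4.03799e+01 -5.95000e-02
  4.49000e-02  2.00000e-04]
eef_pos [ 0.1819 -0.6236  0.2327]
ee_rot [-8.000e-04  9.899e-01  1.414e-01 -1.000e-04]
force [-0.5772 -0.1026  0.122 ]
ft_torque [ 0.0959 -0.0276  0.0132]
opening 1.0017
0.011
scene 487.4774806054577 487.4774806054577 252.07087461161515 189.7325914569114 -0.08350023032960859
[[-0.6029  0.6823 -0.4135  1.0105]
 [ 0.7978  0.5185 -0.3077  0.3292]
 [ 0.0045 -0.5153 -0.857   0.9233]
 [ 0.      0.      0.      1.    ]]
top 428.8318124668791 428.8318124668791 252.0556357542066 195.2272095351734 0.054833587162645255
[[ 0.0251 -0.9953  0.0939  0.5039]
 [-0.9995 -0.023   0.0236  0.0295]
 [-0.0213 -0.0944 -0.9953  0.9026]
 [ 0.      0.      0.      1.    ]]
```

View pics/scene0.png

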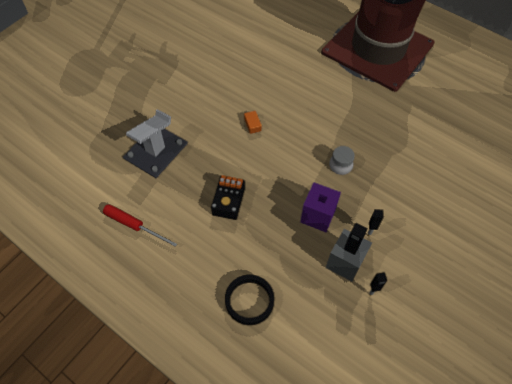

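View pics/top0.png

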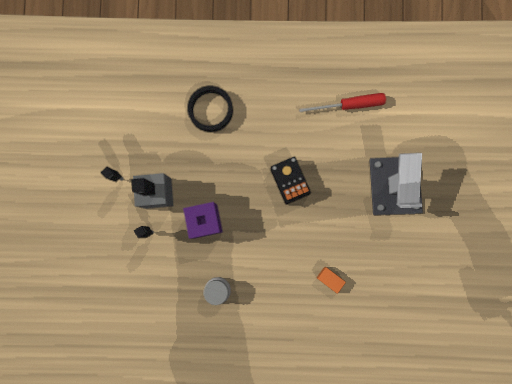

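```bash
python3 - <<'E'
import cv2,numpy as np
t=cv2.imread("pics/top0.png");s=cv2.imread("pics/scene0.png")
def c(im,x,y,w,h,k): return cv2.resize(im[y:y+h,x:x+w],None,fx=k,fy=k,interpolation=cv2.INTER_CUBIC)
cv2.imwrite("pics/c1.png",np.hstack([c(t,262,145,60,70,6),c(t,362,145,70,80,6)[:420]]))
cv2.imwrite("pics/c2.png",np.hstack([c(s,205,165,50,60,6),c(s,115,105,80,75,6)[:360]]))
cv2.imwrite("pics/c3.png",np.vstack([c(t,90,155,140,90,4),]))
cv2.imwrite("pics/c4.png",c(s,290,175,110,125,4))
E
```

```text
(no output)
```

View pics/c1.png

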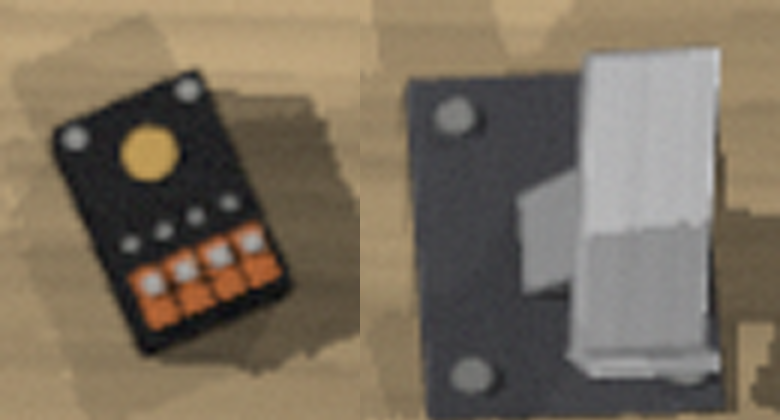

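View pics/c2.png

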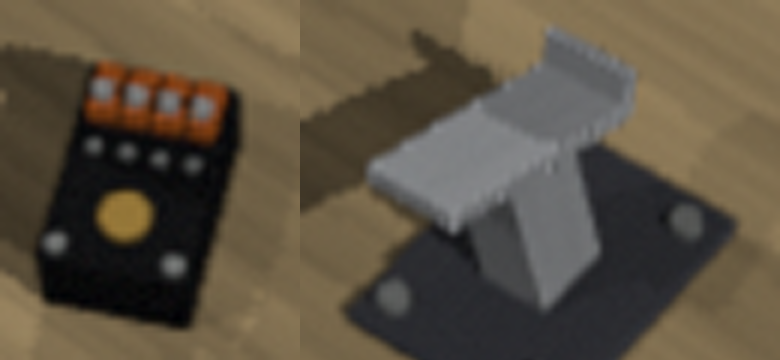

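View pics/c3.png

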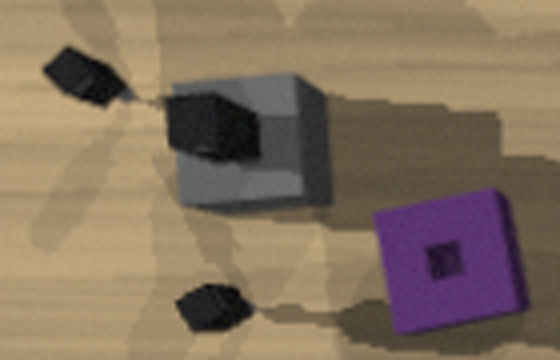

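View pics/c4.png

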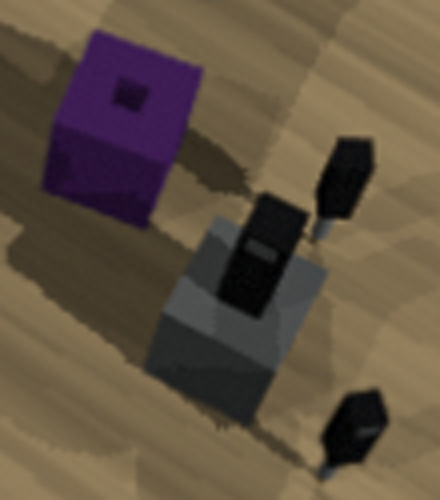

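```bash
cat > h.py <<'E'
import cv2,numpy as np
from bench import r
def snap(n):
    return r.snapshot(n)
def ray(d,uv):
    K=np.array([[d["fx"],0,d["cx"]],[0,d["fy"],d["cy"]],[0,0,1.]])
    p=cv2.undistortPoints(np.array(uv,float).reshape(-1,1,2),K,np.array([d["k1"],0,0,0.]))[:,0]
    T=d["cam_to_world"]; v=np.c_[p,np.ones(len(p))]@T[:3,:3].T
    return T[:3,3],v/np.linalg.norm(v,axis=1,keepdims=True)
def onz(d,uv,z):
    o,v=ray(d,uv); return o+v*((z-o[2])/v[:,2])[:,None]
def tri(d1,u1,d2,u2):
    o1,v1=ray(d1,u1);o2,v2=ray(d2,u2);out=[]
    for a,b in zip(v1,v2):
        t=np.linalg.lstsq(np.c_[a,-b],o2-o1,rcond=None)[0]
        p,q=o1+a*t[0],o2+b*t[1]; out.append(np.r_[(p+q)/2,np.linalg.norm(p-q)])
    return np.array(out)
def proj(d,P):
    T=np.linalg.inv(d["cam_to_world"]);K=np.array([[d["fx"],0,d["cx"]],[0,d["fy"],d["cy"]],[0,0,1.]])
    return cv2.projectPoints(np.array(P,float).reshape(-1,1,3),cv2.Rodrigues(T[:3,:3])[0],T[:3,3],K,np.array([d["k1"],0,0,0.]))[0][:,0]
def zoom(im,x,y,w,h,k,g=10):
    z=cv2.resize(im[y:y+h,x:x+w],None,fx=k,fy=k,interpolation=cv2.INTER_CUBIC)
    z=cv2.convertScaleAbs(z,alpha=1.5,beta=10)
    for a in range(x-x%g+g,x+w,g):
        cv2.line(z,(int((a-x+.5)*k),0),(int((a-x+.5)*k),6),(0,255,0),1);cv2.putText(z,str(a),(int((a-x+.5)*k)-12,18),0,.4,(0,255,0))
    for b in range(y-y%g+g,y+h,g):
        cv2.line(z,(0,int((b-y+.5)*k)),(6,int((b-y+.5)*k)),(0,255,0),1);cv2.putText(z,str(b),(8,int((b-y+.5)*k)+4),0,.4,(0,255,0))
    return z
def pix(p,x,y,k): return [(p[0]/k+x-.5),(p[1]/k+y-.5)]
E
python3 - <<'E'
from h import *
t=cv2.imread("pics/top0.png");s=cv2.imread("pics/scene0.png")
cv2.imwrite("pics/z1.png",zoom(t,390,145,40,70,8))
cv2.imwrite("pics/z2.png",zoom(s,120,105,60,60,10))
for n,im,b in(("top",t,(262,150,60,60)),("scene",s,(205,165,45,60))):
    x,y,w,h=b; c=im[y:y+h,x:x+w];hsv=cv2.cvtColor(c,cv2.COLOR_BGR2HSV)
    for nm,lo,hi in(("pad",(15,130,120),(24,255,255)),("orange",(4,180,90),(13,255,255))):
        m=cv2.inRange(hsv,lo,hi)
        for cc in cv2.findContours(m,0,2)[0]:
            if cv2.contourArea(cc)>8:
                M=cv2.moments(cc);print(n,nm,M["m00"],M["m10"]/M["m00"]+x,M["m01"]/M["m00"]+y)
cv2.imwrite("pics/z3.png",zoom(t,262,148,60,64,10)); cv2.imwrite("pics/z4.png",zoom(s,205,168,45,58,10))
E
```

```text
top pad 48.5 286.2852233676976 170.1958762886598
scene pad 36.0 225.44444444444446 200.29166666666666
scene orange 44.0 231.0 181.36742424242425
```

View pics/z1.png

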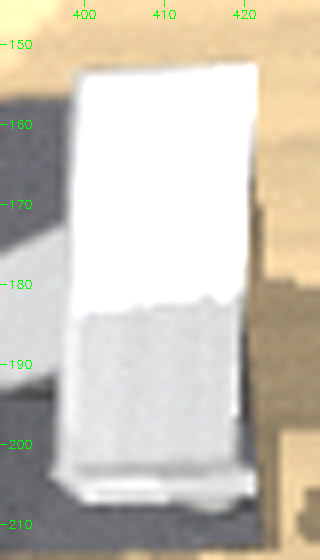

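View pics/z2.png

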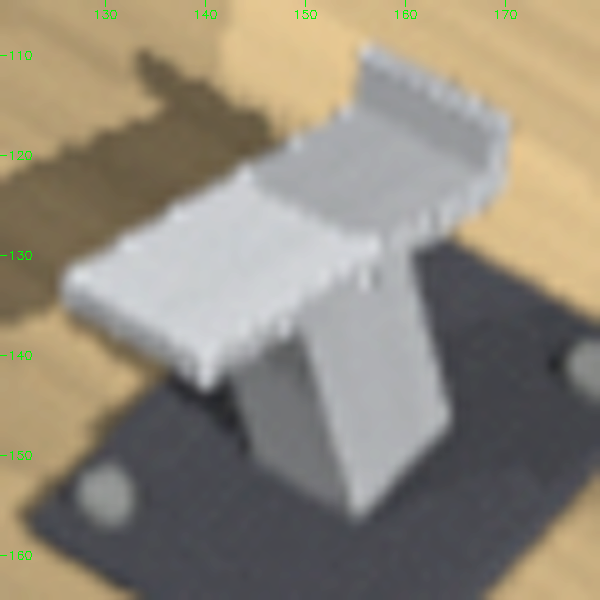

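View pics/z3.png

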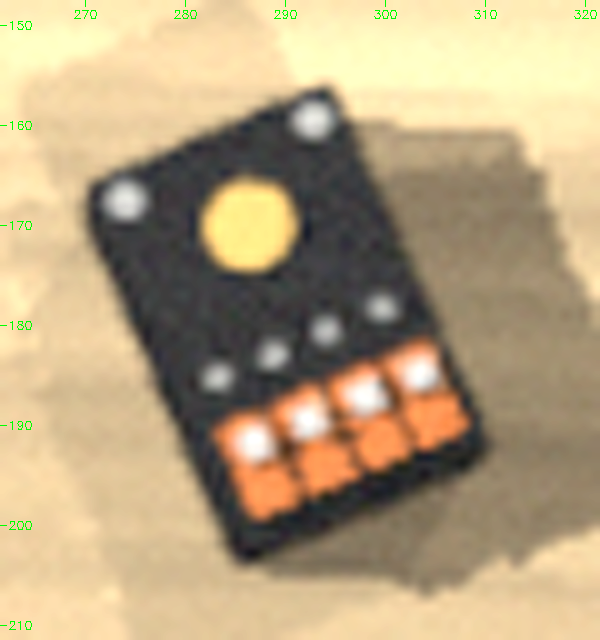

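View pics/z4.png

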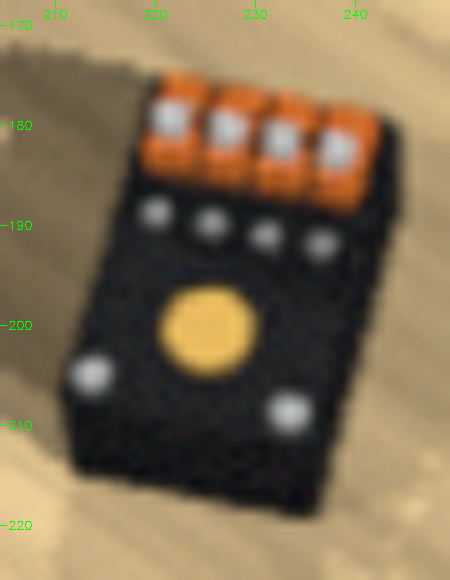

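```bash
python3 - <<'E'
from h import *
np.set_printoptions(suppress=True,precision=4)
a=snap("top");b=snap("scene")
top=[[286.3,170.0],[274,167.5],[292.9,159.4],[283.2,185.2],[288.7,183],[294,180.5],[299.6,178.2]]
sc=[[225.2,200.4],[233.5,208.7],[213.6,204.8],[236.7,191.8],[231.1,191],[225.6,189.8],[220.1,188.6]]
print(tri(a,top,b,sc))
print(onz(a,top,.038));print(onz(b,sc,.038))
print("ramp");t=[[399.25,153.9],[421.75,152.4],[398,202.4],[419.3,202.6]];s=[[140,141.3],[125.7,131.7],[168.5,121.7],[155.2,115.3]]
P=tri(a,t,b,s);print(P);
for d,q in((a,t),(b,s)):
    H=onz(d,q[:2],.1071);L=onz(d,q[2:],.075);print(H,L,(H.mean(0)-L.mean(0)))
E
```

```text
[[ 0.6383 -0.018   0.0381  0.0008]
 [ 0.643   0.0073  0.0368  0.0014]
 [ 0.6607 -0.0311  0.0369  0.0007]
 [ 0.6071 -0.0121  0.0375  0.0012]
 [ 0.612  -0.0233  0.0361  0.0011]
 [ 0.6173 -0.0339  0.0372  0.001 ]
 [ 0.6221 -0.0451  0.0374  0.0011]]
[[ 0.6386 -0.0183  0.038 ]
 [ 0.6432  0.0068  0.038 ]
 [ 0.6606 -0.0313  0.038 ]
 [ 0.6073 -0.0126  0.038 ]
 [ 0.6121 -0.0236  0.038 ]
 [ 0.6174 -0.0343  0.038 ]
 [ 0.6224 -0.0455  0.038 ]]
[[ 0.6381 -0.0176  0.038 ]
 [ 0.6432  0.0084  0.038 ]
 [ 0.6609 -0.0303  0.038 ]
 [ 0.607  -0.0114  0.038 ]
 [ 0.6127 -0.022   0.038 ]
 [ 0.6174 -0.0331  0.038 ]
 [ 0.6221 -0.0443  0.038 ]]
ramp
[[ 0.6628 -0.2235  0.1039  0.0004]
 [ 0.6651 -0.2623  0.109   0.0009]
 [ 0.5742 -0.2287  0.0774  0.0011]
 [ 0.5751 -0.2704  0.0705  0.002 ]]
[[ 0.6622 -0.2227  0.1071]
 [ 0.6657 -0.2634  0.1071]] [[ 0.5747 -0.23    0.075 ]
 [ 0.5752 -0.2697  0.075 ]] [0.089  0.0068 0.0321]
[[ 0.6641 -0.2211  0.1071]
 [ 0.6642 -0.2632  0.1071]] [[ 0.5728 -0.2298  0.075 ]
 [ 0.5772 -0.2662  0.075 ]] [0.0891 0.0058 0.0321]
```

```bash
cat >> h.py <<'E'
from scipy.spatial.transform import Rotation as Rn
def frame(yaw,tilt=0):
    # tool x horizontal heading yaw (deg) raised by tilt about ramp y; z down
    c,s=np.cos(np.radians(yaw)),np.sin(np.radians(yaw));ct,st=np.cos(np.radians(tilt)),np.sin(np.radians(tilt))
    x=np.array([c*ct,s*ct,st]);z=-np.array([-c*st,-s*st,ct]);return np.c_[x,np.cross(z,x),z]
def cur():
    s=r.read_state();q=np.array(s["ee_rot"]);return np.array(s["eef_pos"]),Rn.from_quat(np.r_[q[1:],q[0]]).as_matrix(),s
def go(p,R):
    p0,R0,s=cur();rv=np.degrees(Rn.from_matrix(R0.T@R).as_rotvec());sh=R0.T@(np.array(p)-p0)*1000
    print("t",round(s["clock"],2),"turn",np.round(rv,2),"shift",np.round(sh,1),"rows",round(max(np.linalg.norm(sh)/41.7,np.linalg.norm(rv)/7.16),1))
E
python3 - <<'E'
from h import *
np.set_printoptions(suppress=True,precision=4)
a=snap("top")
print(onz(a,[[369.3,157.8],[372.8,213.7],[398.2,156.5]],.008))
go([.620,-.0263,.150],frame(24.4))
E
```

```text
[[ 0.6726 -0.1926  0.008 ]
 [ 0.5557 -0.1997  0.008 ]
 [ 0.6764 -0.2519  0.008 ]]
t 0.25 turn [-0.04 -0.   -8.14] shift [ 587.8 -450.9   83.4] rows 17.9
```

>>> servo_tool:
  rows:
    - [0, 0, -1, 32, -24, 0, 0]
    - [0, 0, -2, 64, -49, 0, 0]
    - [0, 0, -3, 96, -74, 0, 0]
    - [0, 0, -4, 128, -98, 0, 0]
    - [0, 0, -5, 160, -123, 0, 0]
    - [0, 0, -6, 192, -147, 0, 0]
    - [0, 0, -7, 224, -172, 0, 0]
    - [0, 0, -8.1, 256, -196, 0, 0]

```text
clock: 0.92
eef_pos: [0.3736, -0.3623, 0.2337]
ee_rot: [0.0, 0.977, 0.211, 0.0]
force: [1.1, -0.6, 0.4]
opening: 1.001
```

```bash
python3 - <<'E'
from h import *
go([.620,-.0263,.100],frame(24.4))
E
```

```text
t 0.92 turn [0.02 0.   0.  ] shift [ 363.2 -204.2  133.6] rows 10.5
```

>>> servo_tool:
  rows:
    - [0, 0, 0, 33, -18, 0, 0]
    - [0, 0, 0, 66, -37, 0, 0]
    - [0, 0, 0, 99, -56, 5, 0]
    - [0, 0, 0, 132, -74, 15, 0]
    - [0, 0, 0, 165, -93, 25, 0]
    - [0, 0, 0, 198, -111, 35, 0]
    - [0, 0, 0, 231, -130, 45, 0]
    - [0, 0, 0, 264, -148, 55, 0]

```text
clock: 1.58
eef_pos: [0.5531, -0.1187, 0.1783]
ee_rot: [0.0, 0.978, 0.211, 0.0]
force: [0.6, -1.0, -0.8]
opening: 0.997
```

>>> servo_tool:
  rows:
    - [0, 0, 0, 33, -18, 15, 0]
    - [0, 0, 0, 66, -37, 30, 0]
    - [0, 0, 0, 99, -56, 45, 0]
    - [0, 0, 0, 99, -56, 60, 0]
    - [0, 0, 0, 99, -56, 75, 0]
    - [0, 0, 0, 99, -56, 75, 0]

```text
clock: 2.08
eef_pos: [0.6176, -0.0278, 0.1001]
ee_rot: [-0.001, 0.977, 0.212, -0.002]
force: [-0.9, -0.3, -0.4]
opening: 0.998
```

```bash
python3 - <<'E'
from h import *
go([.620,-.0263,.014],frame(24.4))
d=snap("top");cv2.imwrite("pics/t1.png",zoom(d["image"],240,130,100,90,6))
d=snap("scene");cv2.imwrite("pics/s1.png",zoom(d["image"],190,130,90,100,6))
E
```

```text
t 2.08 turn [-0.15  0.26  0.04] shift [ 3.2 -0.2 86.1] rows 2.1
```

View pics/s1.png

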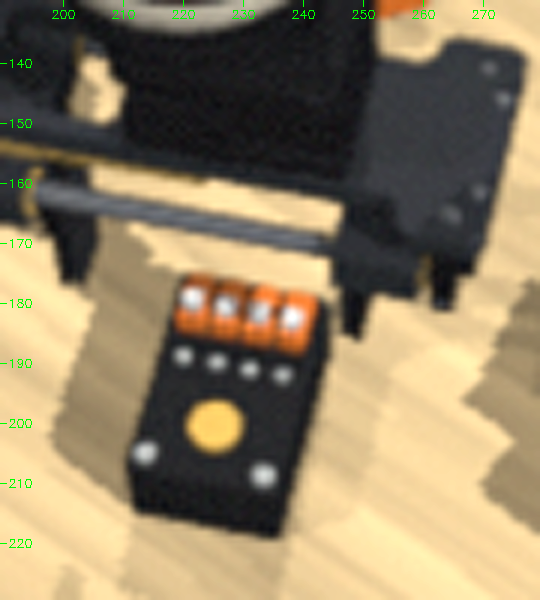

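>>> servo_tool:
  rows:
    - [0, 0, 0, 3, 0, 20, 0]
    - [0, 0, 0, 3, 0, 40, 0]
    - [0, 0, 0, 3, 0, 60, 0]
    - [0, 0, 0, 3, 0, 75, 0]
    - [0, 0, 0, 3, 0, 84, 0]
    - [0, 0, 0, 3, 0, 84, 0]

```text
clock: 2.68
eef_pos: [0.6215, -0.028, 0.0188]
ee_rot: [-0.0, 0.978, 0.21, -0.001]
force: [-1.5, -0.3, -0.1]
opening: 1.002
```

>>> servo_tool:
  squeeze: 35
  rows:
    - [0, 0, 0, 0, 0, 0, 0.1]
    - [0, 0, 0, 0, 0, 0, 0.2]
    - [0, 0, 0, 0, 0, 0, 0.3]
    - [0, 0, 0, 0, 0, 0, 0.5]
    - [0, 0, 0, 0, 0, 0, 0.7]
    - [0, 0, 0, 0, 0, 0, 1]
    - [0, 0, 0, 0, 0, 0, 1]

```text
clock: 3.27
eef_pos: [0.6223, -0.0268, 0.0201]
ee_rot: [-0.0, 0.977, 0.211, 0.0]
force: [-1.5, 2.3, 4.8]
opening: 0.642
```

```bash
python3 - <<'E'
from h import *
p,R,s=cur();print(p,s["opening"]*87,s["force"]);go([.620,-.0263,.1],frame(24.4))
E
```

```text
[ 0.62231686 -0.02675327  0.02011421] 55.8558009047298 [-1.49142929  2.31985781  4.83754468]
t 3.27 turn [-0.02 -0.03 -0.02] shift [ -1.9  -1.4 -79.9] rows 1.9
```

>>> servo_tool:
  rows:
    - [0, 0, 0, 0, 0, -8, 1]
    - [0, 0, 0, 0, 0, -25, 1]
    - [0, 0, 0, 0, 0, -55, 1]
    - [0, 0, 0, 0, 0, -90, 1]
    - [0, 0, 0, 0, 0, -125, 1]
    - [0, 0, 0, 0, 0, -155, 1]
    - [0, 0, 0, 0, 0, -165, 1]
    - [0, 0, 0, 0, 0, -165, 1]

```text
clock: 3.93
eef_pos: [0.6236, -0.0275, 0.1876]
ee_rot: [0.001, 0.978, 0.211, 0.002]
force: [0.3, 0.2, -4.3]
opening: 0.639
```

```bash
cat >> h.py <<'E'
def place(u,clr,yaw=3.8,off=(-.0019,0,.0021),C=(.617,-.246,.09),v=0):
    R=frame(yaw,20);x=R[:,0];n=-R[:,2];y=np.cross(n,x)
    return np.array(C)+x*u+y*v+n*(.018+clr)-R@np.array(off),R
E
python3 - <<'E'
from h import *
p,R,s=cur();print(p,s["opening"]*87,s["force"],s["ft_torque"]);print(place(.001,.06)[0])
d=snap("top");cv2.imwrite("pics/t2.png",zoom(d["image"],230,110,120,100,5))
d=snap("scene");cv2.imwrite("pics/s2.png",zoom(d["image"],170,90,120,120,5))
go(*place(.001,.06))
E
```

```text
[ 0.62356441 -0.02751218  0.18760439] 55.609854652856185 [ 0.25820434  0.22530639 -4.2619023 ] [-0.00675281 -0.01799741  0.02218933]
[ 0.59238353 -0.24763502  0.16626124]
t 4.03 turn [-3.6  19.88 20.33] shift [-117.1  188.4   16.9] rows 5.3
```

View pics/s2.png

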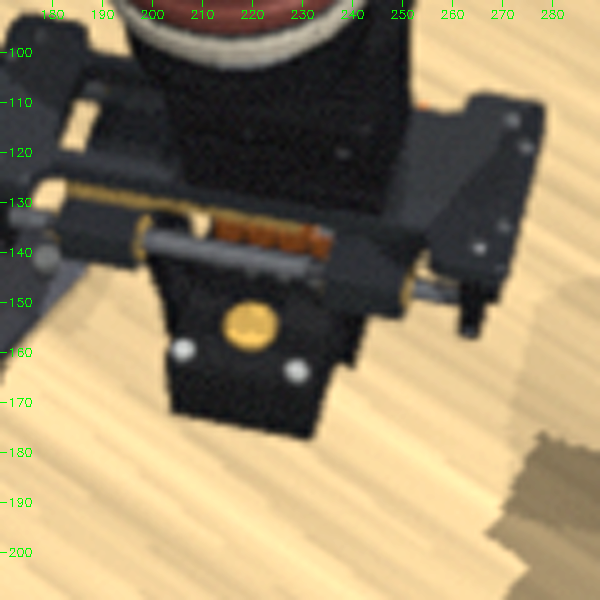

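```bash
python3 - <<'E'
from h import *
p,R,s=cur()
print("exp pad",p+R@np.array([-.0019+.020,0,.0021-.021]))
t=snap("top");b=snap("scene")
for n,d in(("t",t),("s",b)):
    hsv=cv2.cvtColor(d["image"],cv2.COLOR_BGR2HSV);m=cv2.inRange(hsv,(15,130,120),(24,255,255));
    for c in cv2.findContours(m,0,2)[0]:
        if cv2.contourArea(c)>12:
            M=cv2.moments(c);u=[M["m10"]/M["m00"],M["m01"]/M["m00"]];print(n,M["m00"],u,onz(d,[u],p[2]+.019))
E
```

```text
exp pad [ 0.63793042 -0.02022359  0.20195332]
s 48.0 [220.2222222222222, 154.92708333333334] [[ 0.63877941 -0.01964007  0.20208355]]
```

View pics/t2.png

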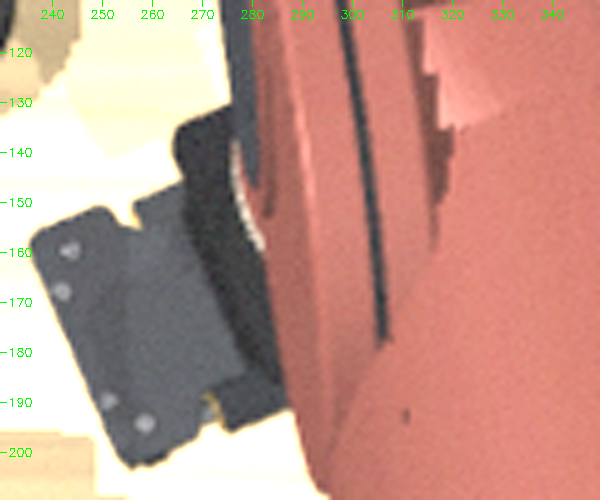

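>>> servo_tool:
  rows:
    - [-0.4, 2.5, 2.5, -15, 24, -1, 1]
    - [-0.9, 5, 5.1, -29, 47, -1, 1]
    - [-1.4, 7.5, 7.6, -44, 71, 0, 1]
    - [-1.8, 10, 10.2, -59, 94, 2, 1]
    - [-2.3, 12.4, 12.7, -73, 118, 5, 1]
    - [-2.7, 15, 15.2, -88, 141, 9, 1]
    - [-3.2, 17.4, 17.8, -102, 165, 13, 1]
    - [-3.6, 19.9, 20.3, -117, 188, 17, 1]

```text
clock: 4.8
eef_pos: [0.5916, -0.2481, 0.1652]
ee_rot: [-0.006, 0.984, 0.032, 0.174]
force: [0.7, -0.6, -2.8]
opening: 0.641
```

```bash
python3 - <<'E'
from h import *
go(*place(.001,.002))
p,R,s=cur();print(s["force"])
e=p+R@np.array([-.0019+.020,0,.0021-.021]);print("exp pad",e)
b=snap("scene")
hsv=cv2.cvtColor(b["image"],cv2.COLOR_BGR2HSV);m=cv2.inRange(hsv,(14,110,90),(26,255,255));m[:,250:]=0
for c in cv2.findContours(m[60:180],0,2)[0]:
    if cv2.contourArea(c)>12:
        M=cv2.moments(c);u=[M["m10"]/M["m00"],M["m01"]/M["m00"]+60];print(M["m00"],u,onz(b,[u],e[2]))
cv2.imwrite("pics/s3.png",zoom(b["image"],90,60,120,120,5))
E
```

```text
t 4.8 turn [-0.04 -0.07 -0.13] shift [ 1.  -0.4 57.3] rows 1.4
[ 0.66538165 -0.5989812  -2.82363605]
exp pad [ 0.60209607 -0.24743102  0.18919488]
29.5 [143.6045197740113, 91.27683615819208] [[ 0.60380492 -0.24792387  0.18919488]]
```

View pics/s3.png

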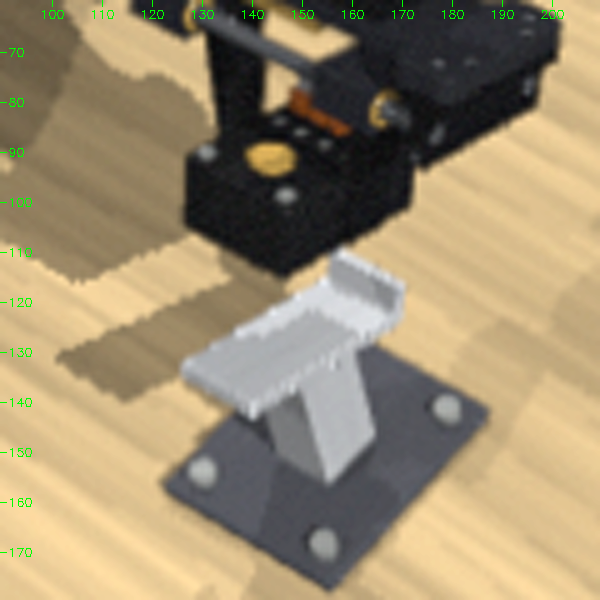

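>>> servo_tool:
  rows:
    - [0, 0, 0, 1, 0, 12, 1]
    - [0, 0, 0, 1, 0, 24, 1]
    - [0, 0, 0, 1, 0, 36, 1]
    - [0, 0, 0, 1, 0, 44, 1]
    - [0, 0, 0, 1, 0, 50, 1]
    - [0, 0, 0, 1, 0, 52, 1]
    - [0, 0, 0, 1, 0, 52, 1]

```text
clock: 5.43
eef_pos: [0.612, -0.2447, 0.1182]
ee_rot: [-0.006, 0.984, 0.034, 0.174]
force: [-0.0, -0.8, -2.8]
opening: 0.641
```

```bash
python3 - <<'E'
from h import *
go(*place(.001,.000))
p,R,s=cur();print(s["force"])
b=snap("scene")
cv2.imwrite("pics/s4.png",zoom(b["image"],100,80,100,100,6))
E
```

```text
t 5.43 turn [-0.09 -0.06  0.1 ] shift [-2.2  1.7  8. ] rows 0.2
[-0.02921842 -0.79775696 -2.80915642]
```

View pics/s4.png

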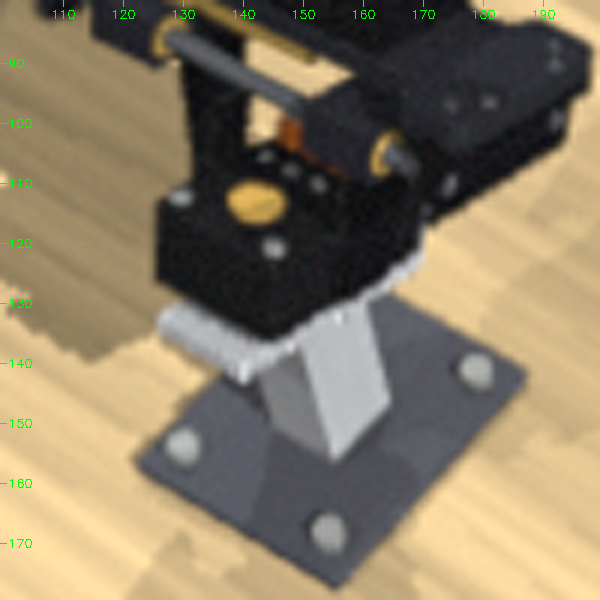

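>>> servo_tool:
  rows:
    - [0, 0, 0, 0, 0.5, 2, 1]
    - [0, 0, 0, 0, 0.5, 4, 1]
    - [0, 0, 0, 0, 0.5, 4, 1]
    - [0, 0, 0, 0, 0.5, 4, 1]

```text
clock: 5.82
eef_pos: [0.6133, -0.2461, 0.1155]
ee_rot: [-0.006, 0.984, 0.033, 0.175]
force: [-0.1, -0.3, -2.8]
opening: 0.638
```

```bash
python3 - <<'E'
from h import *
go(*place(.001,.000))
p,R,s=cur();print(s["force"])
b=snap("scene")
cv2.imwrite("pics/s5.png",zoom(b["image"],110,90,80,80,7))
go(*place(.001,.000))
E
```

```text
t 5.82 turn [-0.01 -0.12  0.04] shift [-2.3  0.1  5.1] rows 0.1
[-0.05400365 -0.32375521 -2.78437065]
t 5.87 turn [-0.01 -0.13  0.04] shift [-2.4  0.1  5.2] rows 0.1
```

View pics/s5.png

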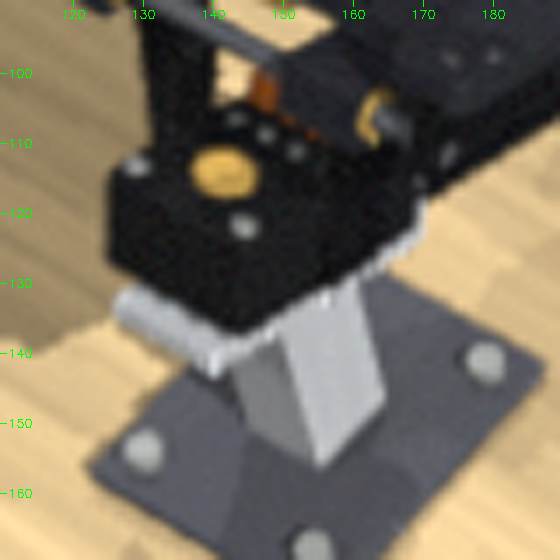

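>>> servo_tool:
  rows:
    - [0, 0, 0, -0.5, 0, 1, 1]
    - [0, 0, 0, -1, 0, 2, 1]
    - [0, 0, 0, -1, 0, 2.5, 1]
    - [0, 0, 0, -1, 0, 3, 1]
    - [0, 0, 0, -1, 0, 3, 1]

```text
clock: 6.28
eef_pos: [0.6133, -0.246, 0.112]
ee_rot: [-0.006, 0.984, 0.033, 0.174]
force: [-0.2, -0.7, -2.7]
opening: 0.644
```

```bash
python3 - <<'E'
from h import *
go(*place(.001,.000))
E
```

```text
t 6.28 turn [-0.02 -0.11  0.04] shift [-1.2  0.2  1.8] rows 0.1
```

>>> servo_tool:
  rows:
    - [0, 0, 0, -0.5, 0, 0.5, 1]
    - [0, 0, 0, -0.5, 0, 1, 1]
    - [0, 0, 0, -0.5, 0, 1, 1]
    - [0, 0, 0, -0.5, 0, 1, 1]

```text
clock: 6.62
eef_pos: [0.6133, -0.246, 0.111]
ee_rot: [-0.006, 0.984, 0.033, 0.175]
force: [0.5, 0.5, -2.1]
opening: 0.64
```

>>> servo_tool:
  rows:
    - [0, 0, 0, 0, 0, 0.5, 1]
    - [0, 0, 0, 0, 0, 1, 1]
    - [0, 0, 0, 0, 0, 1, 1]

```text
clock: 6.87
eef_pos: [0.6136, -0.246, 0.1102]
ee_rot: [-0.006, 0.984, 0.033, 0.175]
force: [-0.6, 0.8, -2.4]
opening: 0.639
```

>>> servo_tool:
  rows:
    - [0, 0, 0, 0, 0, 0.7, 1]
    - [0, 0, 0, 0, 0, 1, 1]
    - [0, 0, 0, 0, 0, 1, 1]

```text
clock: 7.12
eef_pos: [0.6137, -0.246, 0.1102]
ee_rot: [-0.006, 0.984, 0.033, 0.174]
force: [-9.7, 3.0, 9.6]
opening: 0.645
```

>>> servo_tool:
  rows:
    - [0, 0, 0, 0, 0, 0.7, 1]
    - [0, 0, 0, 0, 0, 1, 1]
    - [0, 0, 0, 0, 0, 1, 1]

```text
clock: 7.37
eef_pos: [0.6137, -0.246, 0.1101]
ee_rot: [-0.006, 0.984, 0.033, 0.174]
force: [-17.9, 5.6, 21.5]
opening: 0.64
```

```bash
python3 - <<'E'
from h import *
go(*place(.001,.000))
b=snap("scene")
cv2.imwrite("pics/s6.png",zoom(b["image"],110,90,80,80,7))
E
```

```text
t 7.37 turn [ 0.   -0.09  0.05] shift [-0.9  0.2 -0.1] rows 0.0
```

View pics/s6.png

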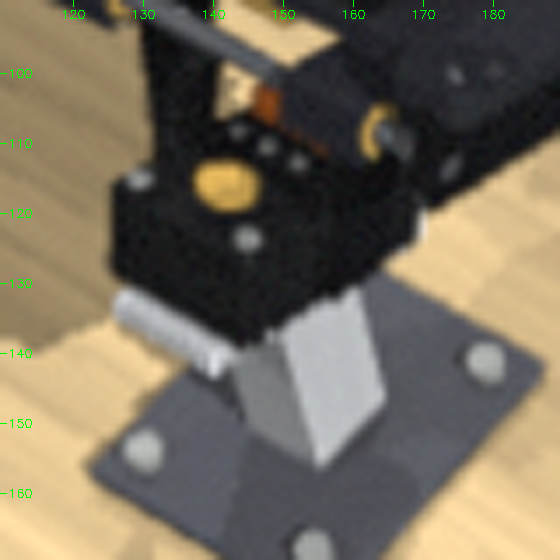

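>>> servo_tool:
  rows:
    - [0, 0, 0, 0, 0, -1.5, 1]
    - [0, 0, 0, 0, 0, -1.8, 1]

```text
clock: 7.58
eef_pos: [0.6138, -0.2461, 0.1104]
ee_rot: [-0.006, 0.984, 0.033, 0.175]
force: [0.0, 0.4, -3.2]
opening: 0.64
```

>>> servo_tool:
  rows:
    - [0, 0, 0, 0, 0, 0, 0.4]
    - [0, 0, 0, 0, 0, 0, 0.3]
    - [0, 0, 0, 0, 0, 0, 0.2]
    - [0, 0, 0, 0, 0, 0, 0.0]
    - [0, 0, 0, 0, 0, 0, 0.0]
    - [0, 0, 0, 0, 0, 0, 0.0]

```text
clock: 8.08
eef_pos: [0.6138, -0.246, 0.1099]
ee_rot: [-0.006, 0.984, 0.033, 0.175]
force: [0.6, 0.3, 0.3]
opening: 0.921
```

```bash
python3 - <<'E'
from h import *
go(*place(.001,.000))
b=snap("scene")
cv2.imwrite("pics/s7.png",zoom(b["image"],110,90,80,80,7))
E
```

```text
t 8.08 turn [-0.02 -0.12  0.04] shift [-0.9  0.2 -0.3] rows 0.0
```

View pics/s7.png

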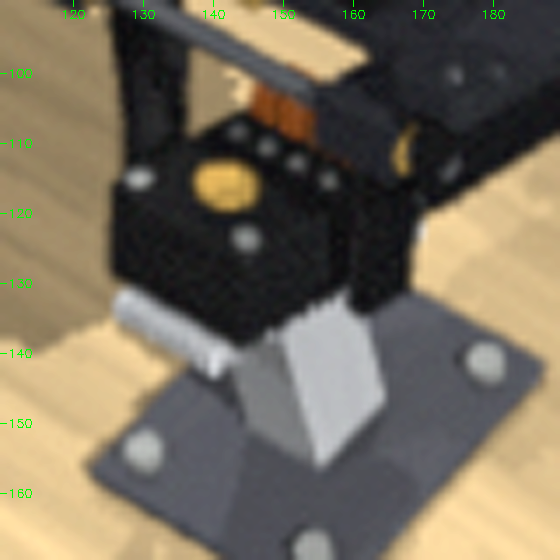

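Released and staying put. Retreat along the tool axis.

>>> servo_tool:
  rows:
    - [0, 0, 0, 0, 0, -8, 0]
    - [0, 0, 0, 0, 0, -25, 0]
    - [0, 0, 0, 0, 0, -50, 0]
    - [0, 0, 0, 0, 0, -80, 0]
    - [0, 0, 0, 0, 0, -110, 0]
    - [0, 0, 0, -30, 20, -130, 0]
    - [0, 0, 0, -60, 20, -140, 0]
    - [0, 0, 0, -100, 20, -140, 0]

```text
clock: 8.8
eef_pos: [0.4742, -0.277, 0.211]
ee_rot: [-0.004, 0.984, 0.033, 0.177]
force: [-0.5, -1.2, 0.6]
opening: 1.0
```

```bash
python3 - <<'E'
from h import *
b=snap("scene");t=snap("top")
cv2.imwrite("pics/s8.png",zoom(b["image"],110,90,80,80,7));cv2.imwrite("pics/t8.png",t["image"])
E
```

```text
(no output)
```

View pics/s8.png

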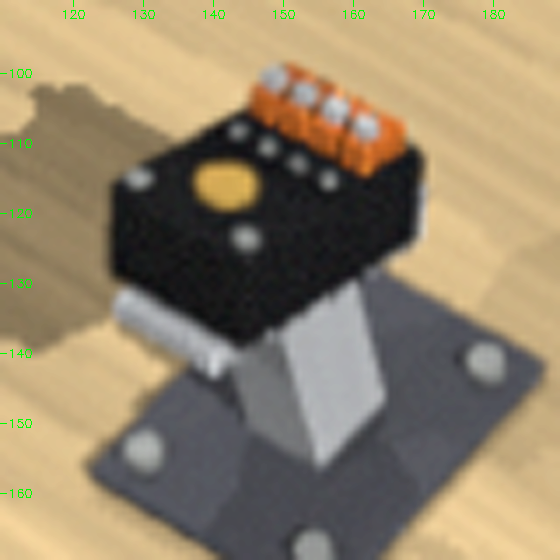

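View pics/t8.png

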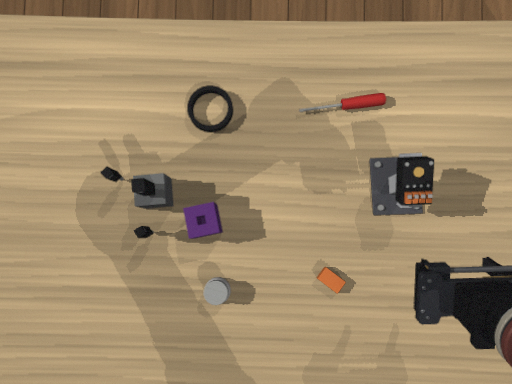

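```bash
python3 - <<'E'
from h import *
t=cv2.imread("pics/t8.png");cv2.imwrite("pics/t8z.png",zoom(t,388,145,55,70,8))
E
```

```text
(no output)
```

View pics/t8z.png

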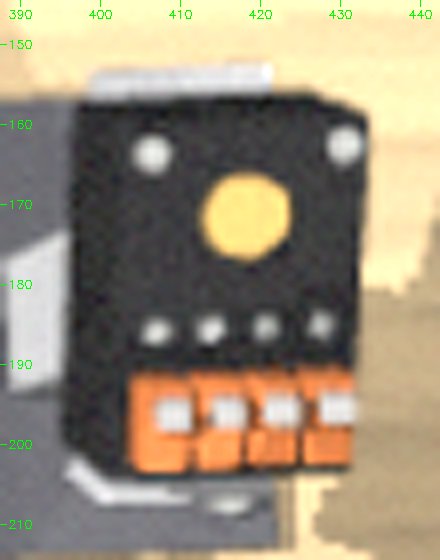

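```bash
python3 - <<'E'
from h import *
np.set_printoptions(suppress=True,precision=4)
a=snap("top");b=snap("scene")
T=[pix(p,388,145,8) for p in[(246,215),(153,154),(345,145),(157,332),(211,329),(266,327),(321,325)]]
S=[pix(p,110,90,7) for p in[(227,186),(247,237),(139,178),(329,180),(298,163),(268,146),(239,130)]]
P=tri(a,T,b,S);print(P)
R=frame(3.8,20);x=R[:,0];n=-R[:,2];y=np.cross(n,x);C=np.array([.617,-.246,.09])
print("ramp coords (u,v,w) mm");print(np.round((P[:,:3]-C)@np.c_[x,y,n]*1000,1))
yy=P[1,:3]-P[2,:3];y2=P[3,:3]-P[6,:3];xx=(P[1,:3]+P[2,:3])/2-P[3:,:3].mean(0)
print(np.degrees(np.arctan2(-yy[0],yy[1])),np.degrees(np.arctan2(-y2[0],y2[1])),np.degrees(np.arctan2(xx[1],xx[0])),np.degrees(np.arctan2(xx[2],np.hypot(*xx[:2]))))
print("pad exp",C+x*(.020+.0)+n*.039)
E
```

```text
[[ 0.6256 -0.2466  0.1337  0.0013]
 [ 0.6382 -0.225   0.1382  0.0012]
 [ 0.6411 -0.2669  0.1377  0.001 ]
 [ 0.6003 -0.2306  0.1236  0.001 ]
 [ 0.6012 -0.2424  0.1239  0.0009]
 [ 0.6019 -0.2544  0.124   0.001 ]
 [ 0.6026 -0.2664  0.1238  0.0013]]
ramp coords (u,v,w) mm
[[ 23.   -1.2  38.1]
 [ 37.7  19.5  37.5]
 [ 37.6 -22.4  37. ]
 [ -3.2  16.5  36.9]
 [ -3.    4.6  37.2]
 [ -3.   -7.4  37.3]
 [ -3.3 -19.4  37.1]]
3.992976675641628 3.6173371332995905 3.750222656555245 20.234289331148048
pad exp [ 0.6224 -0.2456  0.1335]
```

```bash
cat >> h.py <<'E'
def rp(u,v,w,yaw=3.8,C=(.617,-.246,.09)):
    R=frame(yaw,20);x=R[:,0];n=-R[:,2];y=np.cross(n,x)
    return np.array(C)+x*u*1e-3+y*v*1e-3+n*w*1e-3,R
def ruvw(yaw=3.8,C=(.617,-.246,.09)):
    R=frame(yaw,20);x=R[:,0];n=-R[:,2];y=np.cross(n,x);p,_,s=cur()
    return np.round((p-np.array(C))@np.c_[x,y,n]*1000,1),np.round(np.array(s["force"])@np.c_[x,y,n],1)
E
python3 - <<'E'
from h import *
go(*rp(68,-1,75))
E
```

```text
t 9.0 turn [ 0.05 -0.13 -0.04] shift [165.  -19.4  85.7] rows 4.5
```

>>> servo_tool:
  rows:
    - [0, 0, 0, 30, -4, 0, 0.5]
    - [0, 0, 0, 65, -8, 10, 1]
    - [0, 0, 0, 100, -12, 30, 1]
    - [0, 0, 0, 130, -16, 50, 1]
    - [0, 0, 0, 155, -19, 70, 1]
    - [0, 0, 0, 165, -19, 86, 1]
    - [0, 0, 0, 165, -19, 100, 1]
    - [0, 0, 0, 165, -19, 100, 1]

```text
clock: 9.67
eef_pos: [0.6612, -0.2418, 0.1664]
ee_rot: [-0.008, 0.984, 0.034, 0.173]
force: [-0.8, -0.1, -1.1]
opening: 0.473
```

>>> servo_tool:
  rows:
    - [0, 0, 0, 0, 0, 15, 1]
    - [0, 0, 0, 0, 0, 30, 1]
    - [0, 0, 0, 0, 0, 38, 1]
    - [0, 0, 0, 0, 0, 38, 1]

```text
clock: 10.0
eef_pos: [0.6728, -0.2428, 0.1315]
ee_rot: [-0.007, 0.984, 0.033, 0.173]
force: [-0.2, 0.9, -0.8]
opening: 0.176
```

```bash
python3 - <<'E'
from h import *
print(ruvw());b=snap("scene");cv2.imwrite("pics/s9.png",zoom(b["image"],90,60,100,100,6))
E
```

```text
(array([66.7, -0.5, 19.9]), array([-0.4,  0.9, -0.7]))
```

View pics/s9.png

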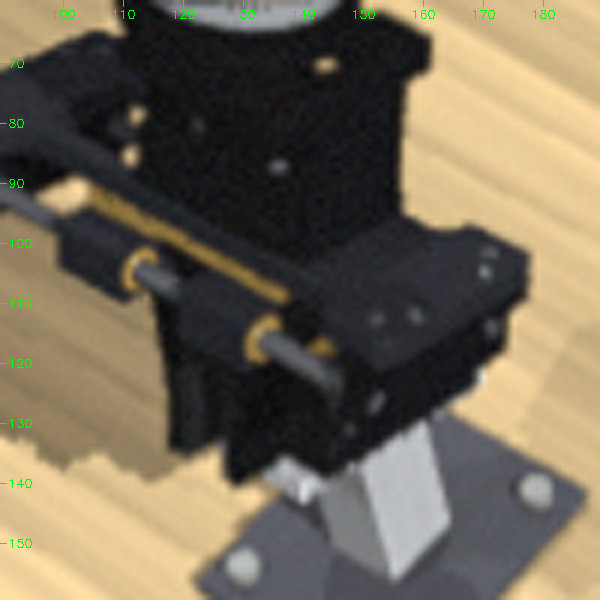

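>>> servo_tool:
  rows:
    - [0, 0, 0, -3, 0, 0, 1]
    - [0, 0, 0, -6, 0, 0, 1]
    - [0, 0, 0, -9, 0, 0, 1]
    - [0, 0, 0, -11, 0, 0, 1]
    - [0, 0, 0, -11, 0, 0, 1]

```text
clock: 10.47
eef_pos: [0.6631, -0.244, 0.1306]
ee_rot: [-0.006, 0.984, 0.033, 0.175]
force: [-0.0, 0.8, 0.4]
opening: 0.003
```

>>> servo_tool:
  rows:
    - [0, 0, 0, -1, 0, 0, 1]
    - [0, 0, 0, -2, 0, 0, 1]
    - [0, 0, 0, -2, 0, 0, 1]

```text
clock: 10.72
eef_pos: [0.6619, -0.2438, 0.1299]
ee_rot: [-0.006, 0.984, 0.033, 0.175]
force: [0.7, -0.3, -0.4]
opening: 0.002
```

```bash
python3 - <<'E'
from h import *
print(ruvw())
E
```

```text
(array([55.9, -0.8, 22.2]), array([ 0.5, -0.4, -0.6]))
```

>>> servo_tool:
  rows:
    - [0, 0, 0, -0.5, 0, 0, 1]
    - [0, 0, 0, -1, 0, 0, 1]
    - [0, 0, 0, -1.5, 0, 0, 1]
    - [0, 0, 0, -1.5, 0, 0, 1]

```text
clock: 11.05
eef_pos: [0.6604, -0.2438, 0.1292]
ee_rot: [-0.006, 0.984, 0.033, 0.175]
force: [1.1, -0.4, 0.8]
opening: 0.007
```

>>> servo_tool:
  rows:
    - [0, 0, 0, -0.5, 0, 0, 1]
    - [0, 0, 0, -1, 0, 0, 1]
    - [0, 0, 0, -1.5, 0, 0, 1]
    - [0, 0, 0, -1.5, 0, 0, 1]

```text
clock: 11.38
eef_pos: [0.6588, -0.2439, 0.1286]
ee_rot: [-0.006, 0.984, 0.033, 0.174]
force: [0.5, -0.2, 0.4]
opening: 0.004
```

```bash
python3 - <<'E'
from h import *
print(ruvw());b=snap("scene");cv2.imwrite("pics/s10.png",zoom(b["image"],90,60,100,100,6))
E
```

```text
(array([52.6, -0.7, 21.9]), array([ 0.6, -0.3,  0.2]))
```

View pics/s10.png

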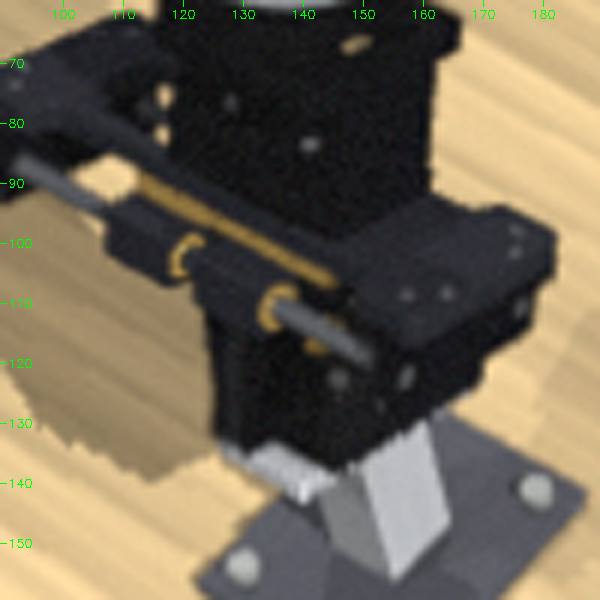

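>>> servo_tool:
  rows:
    - [0, 0, 0, -0.5, 0, 0, 1]
    - [0, 0, 0, -1, 0, 0, 1]
    - [0, 0, 0, -1, 0, 0, 1]

```text
clock: 11.68
eef_pos: [0.6579, -0.244, 0.1282]
ee_rot: [-0.006, 0.984, 0.033, 0.174]
force: [1.4, 0.5, 1.2]
opening: 0.002
```

>>> servo_tool:
  rows:
    - [0, 0, 0, -0.5, 0, 0, 1]
    - [0, 0, 0, -1, 0, 0, 1]
    - [0, 0, 0, -1, 0, 0, 1]

```text
clock: 11.93
eef_pos: [0.6575, -0.2442, 0.1283]
ee_rot: [-0.006, 0.984, 0.033, 0.175]
force: [2.3, -0.0, 1.1]
opening: 0.003
```

```bash
python3 - <<'E'
from h import *
print(ruvw())
E
```

```text
(array([51.2, -0.8, 22.1]), array([ 2.6, -0.2,  0.3]))
```

>>> servo_tool:
  rows:
    - [0, 0, 0, -0.5, 0, 0, 1]
    - [0, 0, 0, -1, 0, 0, 1]
    - [0, 0, 0, -1, 0, 0, 1]

```text
clock: 12.18
eef_pos: [0.6573, -0.2441, 0.1285]
ee_rot: [-0.006, 0.984, 0.033, 0.176]
force: [6.3, -0.0, 2.3]
opening: 0.003
```

>>> servo_tool:
  rows:
    - [0, 0, 0, -0.5, 0, 0, 1]
    - [0, 0, 0, -1, 0, 0, 1]
    - [0, 0, 0, -1, 0, 0, 1]

```text
clock: 12.43
eef_pos: [0.6571, -0.2441, 0.1289]
ee_rot: [-0.005, 0.984, 0.033, 0.177]
force: [8.8, -0.7, 2.0]
opening: 0.005
```

```bash
python3 - <<'E'
from h import *
print(ruvw())
E
```

```text
(array([51. , -0.8, 22.8]), array([ 8.9, -1.2, -1.1]))
```

>>> servo_tool:
  rows:
    - [0, 0, 0, 6, 0, 0, 1]
    - [0, 0, 0, 15, 0, 0, 1]
    - [0, 0, 0, 20, 0, -20, 1]
    - [0, 0, 0, 20, 0, -60, 1]
    - [0, 0, 0, 0, 40, -90, 0.5]
    - [0, 0, 0, -40, 40, -120, 0]
    - [0, 0, 0, -80, 40, -130, 0]
    - [0, 0, 0, -120, 40, -130, 0]

```text
clock: 13.1
eef_pos: [0.5128, -0.2951, 0.2139]
ee_rot: [-0.005, 0.984, 0.033, 0.176]
force: [0.2, -0.8, -0.2]
opening: 0.224
```

>>> servo_tool:
  rows:
    - [0, 0, 0, -35, 0, 0, 0]
    - [0, 0, 0, -60, 0, 0, 0]
    - [0, 0, 0, -60, 0, 0, 0]

```text
clock: 13.35
eef_pos: [0.4514, -0.2983, 0.1881]
ee_rot: [-0.007, 0.985, 0.031, 0.172]
force: [-0.2, -0.9, 0.3]
opening: 0.451
```

```bash
python3 - <<'E'
from h import *
b=snap("scene");t=snap("top")
cv2.imwrite("pics/s11.png",zoom(b["image"],110,90,80,80,7));cv2.imwrite("pics/t11.png",zoom(t["image"],388,145,55,70,8))
E
```

```text
(no output)
```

View pics/s11.png

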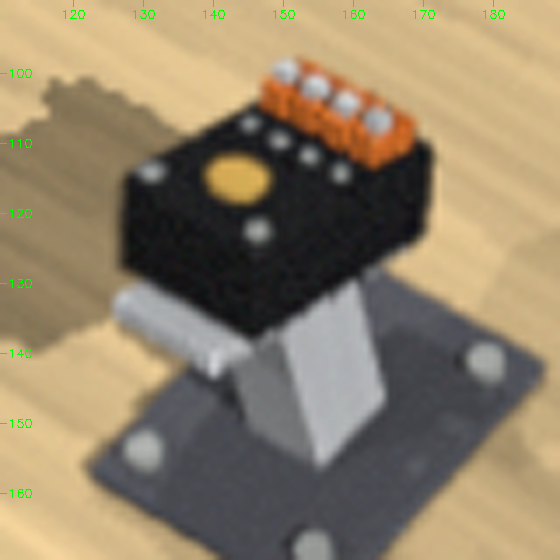

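View pics/t11.png

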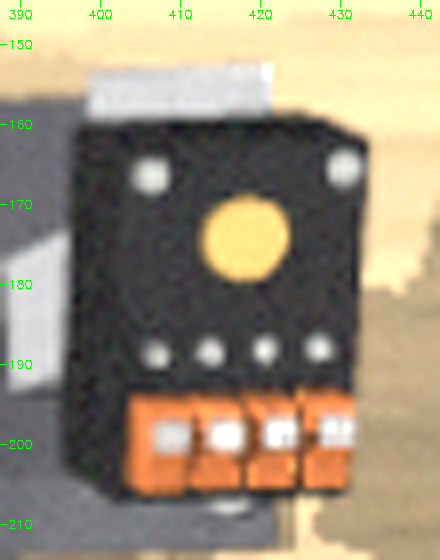

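```bash
python3 - <<'E'
from h import *
np.set_printoptions(suppress=True,precision=4)
a=snap("top");b=snap("scene")
T=[pix(p,388,145,8) for p in[(245,238),(151,175),(345,169),(157,355),(210,352),(265,350),(319,349)]]
S=[pix(p,110,90,7) for p in[(239,180),(258,231),(152,171),(341,173),(310,156),(280,140),(250,124)]]
P=tri(a,T,b,S);print(P)
R=frame(3.8,20);x=R[:,0];n=-R[:,2];y=np.cross(n,x);C=np.array([.617,-.246,.09])
print(np.round((P[:,:3]-C)@np.c_[x,y,n]*1000,1))
yy=P[1,:3]-P[2,:3];y2=P[3,:3]-P[6,:3];xx=(P[1,:3]+P[2,:3])/2-P[3:,:3].mean(0)
print(np.degrees(np.arctan2(-yy[0],yy[1])),np.degrees(np.arctan2(-y2[0],y2[1])),np.degrees(np.arctan2(xx[1],xx[0])),np.degrees(np.arctan2(xx[2],np.hypot(*xx[:2]))))
cv2.imwrite("pics/hz1.png",zoom(a["image"],95,160,80,55,9)); cv2.imwrite("pics/hz2.png",zoom(b["image"],322,215,60,70,8.5))
E
```

```text
[[ 0.6207 -0.2471  0.1315  0.0015]
 [ 0.6338 -0.2252  0.1365  0.0011]
 [ 0.636  -0.2674  0.1357  0.0014]
 [ 0.5952 -0.231   0.1218  0.0014]
 [ 0.5962 -0.2427  0.1222  0.001 ]
 [ 0.5969 -0.2548  0.1219  0.0012]
 [ 0.5975 -0.267   0.1213  0.001 ]]
[[ 17.6  -1.3  37.7]
 [ 32.9  19.7  37.4]
 [ 32.1 -22.6  37. ]
 [ -8.6  16.4  37. ]
 [ -8.3   4.7  37.3]
 [ -8.5  -7.5  37. ]
 [ -8.9 -19.6  36.6]]
2.9689157262462067 3.6451448552466448 3.8525810053923797 20.332133792791304
```

View pics/hz1.png

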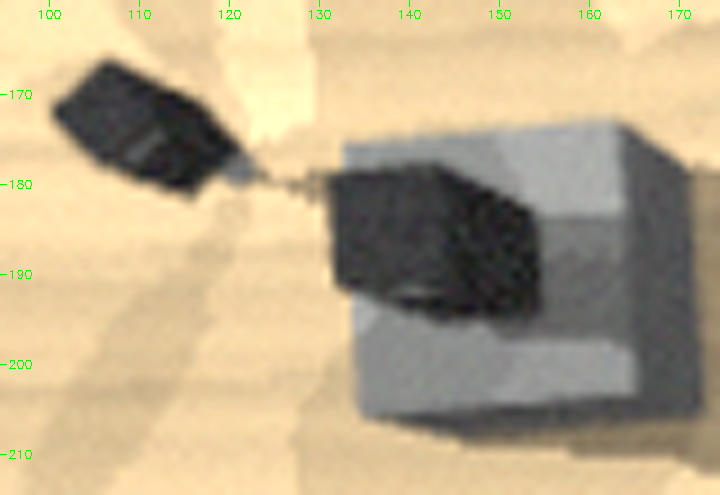

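View pics/hz2.png

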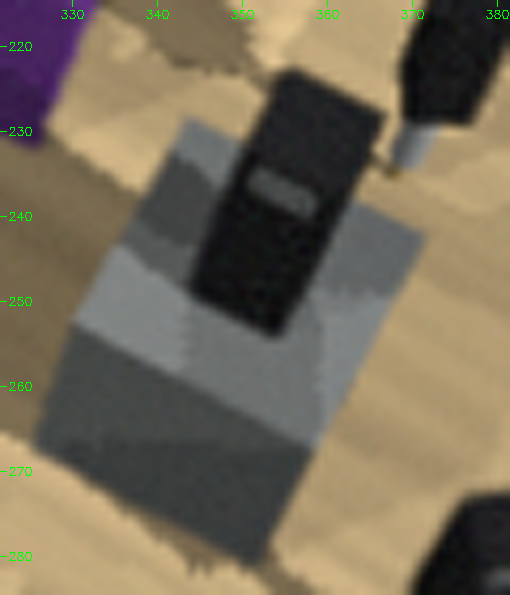

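```bash
python3 - <<'E'
from h import *
np.set_printoptions(suppress=True,precision=4)
a=snap("top");b=snap("scene")
T=[pix(p,95,160,9) for p in[(344,143),(618,120),(635,392),(362,418)]]
S=[pix(p,322,215,8.5) for p in[(190,118),(425,235),(315,450),(75,320)]]
for d,q in((a,T),(b,S)):
    P=onz(d,q,.075);print(P,P.mean(0)); 
    for i in range(4):
        e=P[(i+1)%4]-P[i];print(np.linalg.norm(e),np.degrees(np.arctan2(e[1],e[0]))%90)
print("handle top, z=.15");P=onz(a,[pix(p,95,160,9) for p in[(333,178),(435,165),(340,288)]],.15);print(P)
print(onz(b,[pix(p,322,215,8.5) for p in[(295,70),(382,115)]],.15));print(onz(b,[pix(p,322,215,8.5) for p in[(190,290),(275,335)]],.075))
print(onz(a,[pix(p,95,160,9) for p in[(540,205),(537,318),(445,312)]],.075))
E
```

```text
[[0.6155 0.2829 0.075 ]
 [0.6219 0.2238 0.075 ]
 [0.5628 0.2175 0.075 ]
 [0.5559 0.276  0.075 ]] [0.589 0.25  0.075]
0.05945552913567481 6.19358478669497
0.059378342603036115 6.0793290931614195
0.058888617736639094 6.789674110753083
0.05999257469044199 6.624974247457581
[[0.5631 0.2199 0.075 ]
 [0.5561 0.2781 0.075 ]
 [0.6159 0.2848 0.075 ]
 [0.6215 0.2258 0.075 ]] [0.5892 0.2522 0.075 ]
0.058683762588177785 6.857315335396379
0.060202157943180054 6.397439143209082
0.05933363640575026 5.421709206732601
0.05872428329602709 5.769911274400243
handle top, z=.15
[[0.5984 0.2617 0.15  ]
 [0.6014 0.2418 0.15  ]
 [0.5766 0.2593 0.15  ]]
[[0.5796 0.2414 0.15  ]
 [0.5777 0.2615 0.15  ]]
[[0.5998 0.2425 0.075 ]
 [0.5977 0.2635 0.075 ]]
[[0.6029 0.2398 0.075 ]
 [0.5784 0.2393 0.075 ]
 [0.5792 0.2593 0.075 ]]
```

```bash
python3 - <<'E'
from h import *
np.set_printoptions(suppress=True,precision=4)
a=snap("top");b=snap("scene")
print(tri(a,[[110,174],[143,231.5],[101,171.5],[121,178.5]],b,[[378,283],[376,220],[383,274],[369.5,292]]))
cv2.imwrite("pics/sp.png",np.hstack([zoom(a["image"],92,160,70,85,6)[:510],zoom(b["image"],350,200,45,100,5.1)[:510]]))
E
```

```text
[[0.6179 0.3295 0.0689 0.0002]
 [0.5064 0.2599 0.0697 0.0021]
 [0.617  0.3294 0.1123 0.0027]
 [0.6172 0.326  0.0112 0.0014]]
```

View pics/sp.png

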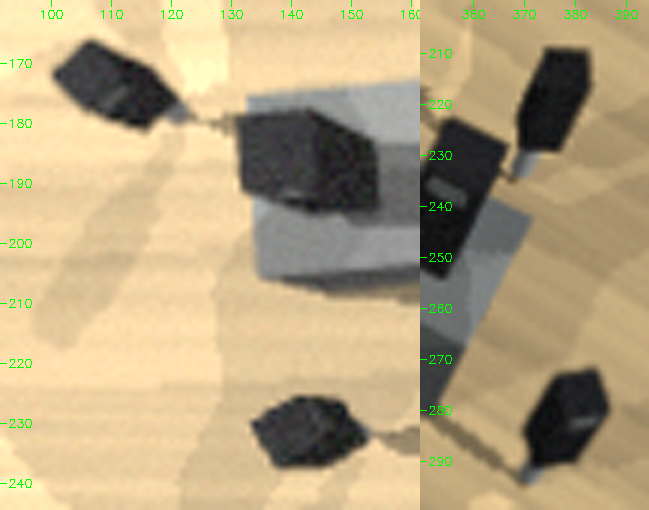

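```bash
python3 - <<'E'
from h import *
go([.5885,.2513,.25],frame(6.3))
E
```

```text
t 13.75 turn [  0.4  -20.12  -2.34] shift [ 178.1 -538.1    2.3] rows 13.6
```

>>> servo_tool:
  rows:
    - [0, -2.5, 0, 12, -36, 0, 0.4]
    - [0, -5, 0, 23, -72, 0, 0.4]
    - [0, -7.5, 0, 35, -107, 0, 0.4]
    - [0, -10, 0, 47, -143, 0, 0.4]
    - [0.2, -12.5, -1, 59, -179, 1, 0.4]
    - [0.3, -15, -1, 71, -215, 1, 0.4]
    - [0.4, -17.5, -2, 82, -250, 1, 0.4]
    - [0.4, -20.1, -2.3, 94, -286, 1, 0.4]

```text
clock: 14.42
eef_pos: [0.5265, -0.0043, 0.2227]
ee_rot: [0.001, 0.999, 0.054, -0.0]
force: [1.2, -1.0, 0.9]
opening: 0.603
```

```bash
python3 - <<'E'
from h import *
go([.5885,.2513,.25],frame(6.3))
E
```

```text
t 14.42 turn [ 0.07  0.04 -0.09] shift [  89.2 -247.4  -27.6] rows 6.3
```

>>> servo_tool:
  rows:
    - [0, 0, 0, 12, -33, -4, 0.4]
    - [0, 0, 0, 25, -69, -8, 0.4]
    - [0, 0, 0, 38, -105, -12, 0.4]
    - [0, 0, 0, 51, -141, -16, 0.4]
    - [0, 0, 0, 64, -177, -20, 0.4]
    - [0, 0, 0, 77, -213, -20, 0.4]
    - [0, 0, 0, 89, -247, -20, 0.4]
    - [0, 0, 0, 89, -247, -20, 0.4]

```text
clock: 15.08
eef_pos: [0.5865, 0.2582, 0.2415]
ee_rot: [-0.003, 0.998, 0.058, -0.001]
force: [-0.8, -0.9, -0.2]
opening: 0.6
```

```bash
python3 - <<'E'
from h import *
go([.5885,.2513,.108],frame(6.3))
b=snap("scene");cv2.imwrite("pics/s12.png",zoom(b["image"],290,140,110,130,4.5,20))
go([.5885,.2513,.108],frame(6.3))
E
```

```text
t 15.08 turn [-0.31  0.05  0.38] shift [  1.3   7.8 133.4] rows 3.2
t 15.13 turn [-0.19  0.07  0.27] shift [  1.4   4.  133.3] rows 3.2
```

View pics/s12.png

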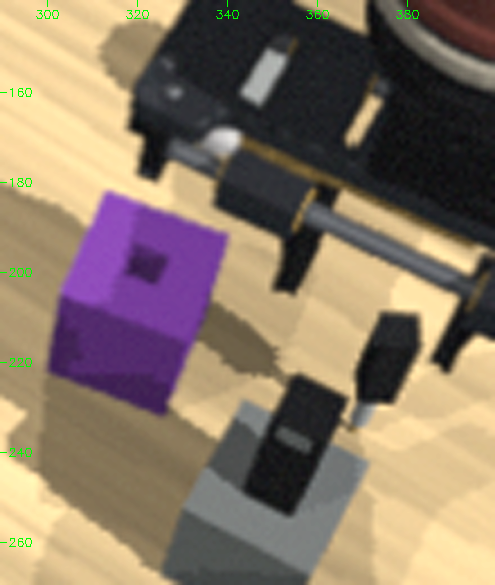

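>>> servo_tool:
  rows:
    - [0, 0, 0, 0, 0, 15, 0.4]
    - [0, 0, 0, 0, 0, 30, 0.4]
    - [0, 0, 0, 0, 0, 45, 0.4]
    - [0, 0, 0, 0, 0, 58, 0.4]
    - [0, 0, 0, 0, 0, 58, 0.4]
    - [0, 0, 0, 0, 0, 58, 0.4]

```text
clock: 15.63
eef_pos: [0.5879, 0.2484, 0.1835]
ee_rot: [0.0, 0.999, 0.054, -0.0]
force: [0.7, 0.7, -0.0]
opening: 0.599
```

```bash
python3 - <<'E'
from h import *
go([.5885,.2513,.108],frame(6.3))
b=snap("scene");cv2.imwrite("pics/s13.png",zoom(b["image"],320,180,75,90,6.5))
go([.5885,.2513,.108],frame(6.3))
E
```

```text
t 15.63 turn [ 0.02  0.06 -0.16] shift [ 1.  -2.9 75.5] rows 1.8
t 15.68 turn [-0.01 -0.03 -0.15] shift [ 0.5 -2.4 76.5] rows 1.8
```

View pics/s13.png

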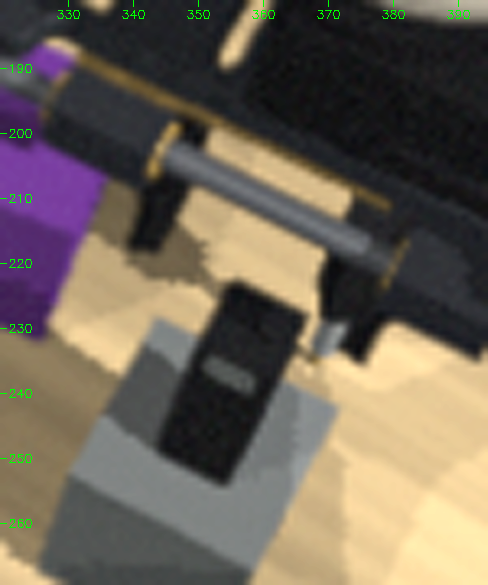

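>>> servo_tool:
  rows:
    - [0, 0, 0, 0.5, -2.4, 5, 0.4]
    - [0, 0, 0, 0.5, -2.4, 20, 0.4]
    - [0, 0, 0, 0.5, -2.4, 35, 0.4]
    - [0, 0, 0, 0.5, -2.4, 50, 0.4]
    - [0, 0, 0, 0.5, -2.4, 63, 0.4]
    - [0, 0, 0, 0.5, -2.4, 73, 0.4]
    - [0, 0, 0, 0.5, -2.4, 76, 0.4]
    - [0, 0, 0, 0.5, -2.4, 76, 0.4]

```text
clock: 16.35
eef_pos: [0.588, 0.2513, 0.1073]
ee_rot: [0.0, 0.999, 0.054, -0.0]
force: [-0.7, 0.4, 0.5]
opening: 0.597
```

```bash
python3 - <<'E'
from h import *
go([.5885,.2513,.108],frame(6.3));print(cur()[2]["force"])
b=snap("scene");cv2.imwrite("pics/s14.png",zoom(b["image"],320,190,75,90,6.5))
E
```

```text
t 16.35 turn [ 0.01  0.04 -0.13] shift [ 0.5  0.1 -0.7] rows 0.0
[-0.69176057  0.40772708  0.49942254]
```

View pics/s14.png

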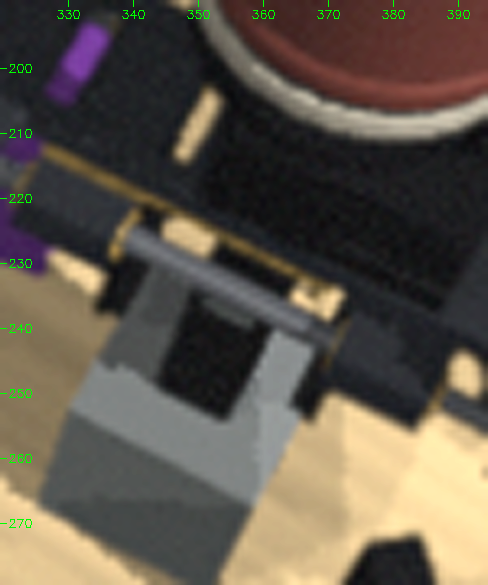

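Jaws straddle the handle evenly. Close.

>>> servo_tool:
  squeeze: 30
  rows:
    - [0, 0, 0, 0, 0, 0, 0.5]
    - [0, 0, 0, 0, 0, 0, 0.6]
    - [0, 0, 0, 0, 0, 0, 0.7]
    - [0, 0, 0, 0, 0, 0, 0.85]
    - [0, 0, 0, 0, 0, 0, 1]
    - [0, 0, 0, 0, 0, 0, 1]
    - [0, 0, 0, 0, 0, 0, 1]

```text
clock: 16.98
eef_pos: [0.5884, 0.2515, 0.1082]
ee_rot: [-0.0, 0.999, 0.054, 0.0]
force: [-0.1, 0.4, 1.1]
opening: 0.273
```

>>> servo_tool:
  rows:
    - [0, 0, 0, 0, 0, -4, 1]
    - [0, 0, 0, 0, 0, -12, 1]
    - [0, 0, 0, 0, 0, -25, 1]
    - [0, 0, 0, 0, 0, -42, 1]
    - [0, 0, 0, 0, 0, -60, 1]
    - [0, 0, 0, 0, 0, -80, 1]
    - [0, 0, 0, 0, 0, -100, 1]
    - [0, 0, 0, 0, 0, -115, 1]

```text
clock: 17.65
eef_pos: [0.5886, 0.2518, 0.2262]
ee_rot: [-0.0, 0.999, 0.054, 0.001]
force: [-0.0, -0.5, -1.3]
opening: 0.276
```

```bash
python3 - <<'E'
from h import *
p,R,s=cur();print(p,R,s["opening"]*87,s["force"])
b=snap("scene");t=snap("top");cv2.imwrite("pics/s15.png",zoom(b["image"],300,120,100,130,4.5,20));cv2.imwrite("pics/t15.png",t["image"])
E
```

```text
[0.58855792 0.2518439  0.22624645] [[ 9.94188102e-01  1.07628534e-01  2.47329421e-03]
 [ 1.07626552e-01 -9.94190966e-01  9.21350465e-04]
 [ 2.55809035e-03 -6.49803541e-04 -9.99996517e-01]] 23.989728524287575 [-0.02721568 -0.52450302 -1.29780392]
```

View pics/s15.png

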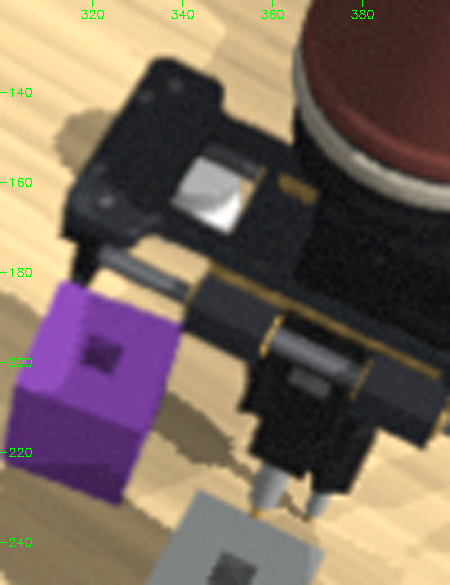

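View pics/t15.png

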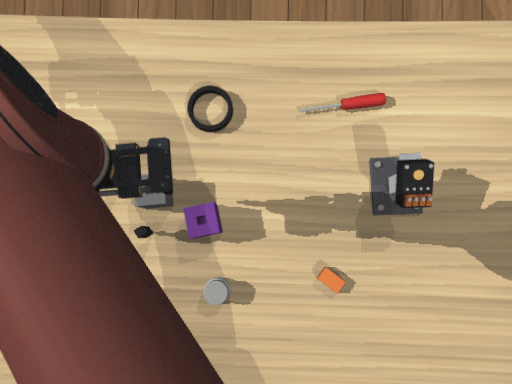

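```bash
python3 - <<'E'
from h import *
p,R=rp(17.6,-1.3,39+93+35);print(p);go(p,R)
go(p,frame(3.8))
E
```

```text
[ 0.5765966  -0.24998646  0.25294822]
t 17.75 turn [-0.5  19.68  2.34] shift [-66.6 498.2 -26.9] rows 12.1
t 17.75 turn [-0.09 -0.31  2.38] shift [-66.6 498.2 -26.9] rows 12.1
```

>>> servo_tool:
  rows:
    - [0, 0, 0, 0, 5, -25, 1]
    - [0, 0, 0, -2, 30, -45, 1]
    - [0, 0, 0, -6, 62, -50, 1]
    - [0, 0, 0, -10, 95, -50, 1]
    - [0, 0, 0.5, -15, 130, -50, 1]
    - [0, 0, 1, -20, 165, -50, 1]
    - [0, 0, 1.5, -25, 200, -50, 1]
    - [0, 0, 2, -30, 232, -50, 1]

```text
clock: 18.42
eef_pos: [0.5828, 0.0151, 0.2726]
ee_rot: [0.0, 0.999, 0.036, -0.0]
force: [0.9, 0.1, -1.2]
opening: 0.274
```

>>> servo_tool:
  rows:
    - [0, 2.5, 0, -5, 32, 0, 1]
    - [0, 5, 0, -10, 65, 0, 1]
    - [0, 7.5, 0, -15, 98, 0, 1]
    - [0, 10, 0, -20, 130, 0, 1]
    - [0, 12.5, 0, -25, 163, 0, 1]
    - [0, 15, 0, -28, 196, 0, 1]
    - [0, 17.5, 0, -32, 226, 0, 1]
    - [0, 19.7, 0, -36, 250, 0, 1]

```text
clock: 19.08
eef_pos: [0.5644, -0.2374, 0.2727]
ee_rot: [-0.005, 0.984, 0.035, 0.172]
force: [0.9, -0.9, -1.6]
opening: 0.279
```

```bash
python3 - <<'E'
from h import *
p,R=rp(17.6,-1.3,39+93+35);go(p,R);print(ruvw())
E
```

```text
t 19.08 turn [-0.02  0.2   0.24] shift [ 3.9 13.4 22.4] rows 0.6
(array([ 13.7,  12. , 189.4]), array([ 0.2, -0.9, -1.8]))
```

>>> servo_tool:
  rows:
    - [0, 0, 0, 1.5, 5, 5, 1]
    - [0, 0.1, 0.1, 3, 9, 12, 1]
    - [0, 0.2, 0.2, 4, 12, 18, 1]
    - [0, 0.2, 0.2, 4, 13, 22, 1]
    - [0, 0.2, 0.2, 4, 13, 22, 1]
    - [0, 0.2, 0.2, 4, 13, 22, 1]
    - [0, 0.2, 0.2, 4, 13, 22, 1]

```text
clock: 19.67
eef_pos: [0.5781, -0.2455, 0.2538]
ee_rot: [-0.007, 0.984, 0.035, 0.173]
force: [0.4, 0.4, -0.7]
opening: 0.273
```

```bash
python3 - <<'E'
from h import *
p,R=rp(17.6,-1.3,39+93+35);go(p,R);print(ruvw())
b=snap("scene");t=snap("top");cv2.imwrite("pics/s16.png",zoom(b["image"],90,40,100,110,5.4,10));cv2.imwrite("pics/t16.png",zoom(t["image"],370,130,90,100,5.5))
go(p,R)
p,R,s=cur();tip=p+R[:,2]*.0932;print(tip,proj(b,[tip]),proj(b,[rp(17.6,-1.3,39)[0]]))
E
```

```text
t 19.67 turn [-0.16  0.09  0.24] shift [-2.   4.4  0.1] rows 0.1
(array([ 19.6,   3.1, 167.1]), array([ 0.2,  0.3, -0.9]))
t 19.77 turn [-0.13  0.07  0.2 ] shift [-1.9  3.9  0.4] rows 0.1
[ 0.60967988 -0.24367835  0.16638879] [[145.12274806 101.54756788]] [[143.33333513 114.60158128]]
```

View pics/s16.png

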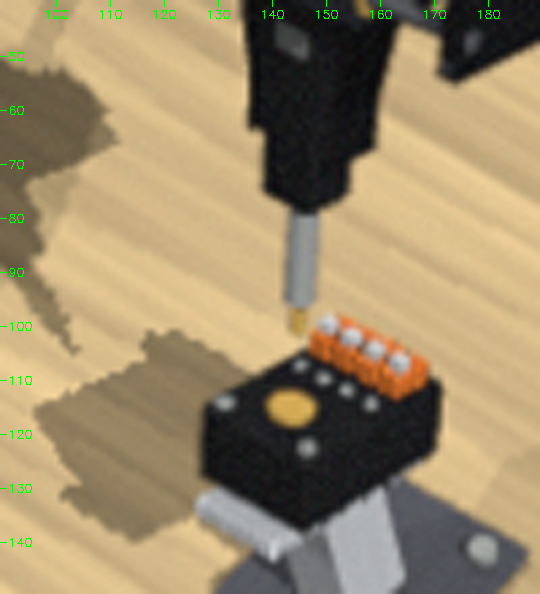

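View pics/t16.png

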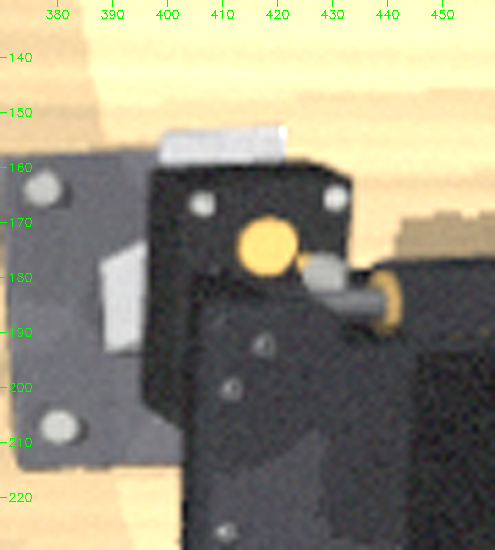

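>>> servo_tool:
  rows:
    - [-0.1, 0, 0.1, -1, 2, 5, 1]
    - [-0.1, 0, 0.2, -1.9, 3.9, 12, 1]
    - [-0.1, 0, 0.2, -1.9, 3.9, 20, 1]
    - [-0.1, 0, 0.2, -1.9, 3.9, 24, 1]
    - [-0.1, 0, 0.2, -1.9, 3.9, 24, 1]
    - [-0.1, 0, 0.2, -1.9, 3.9, 24, 1]

```text
clock: 20.27
eef_pos: [0.5843, -0.2497, 0.2298]
ee_rot: [-0.006, 0.984, 0.032, 0.172]
force: [0.1, 0.1, -1.0]
opening: 0.277
```

```bash
python3 - <<'E'
from h import *
p,R=rp(17.6,-1.3,39+93.2);go(p,R);print(ruvw())
b=snap("scene");t=snap("top");cv2.imwrite("pics/s17.png",zoom(b["image"],120,85,50,45,12,10));cv2.imwrite("pics/t17.png",zoom(t["image"],395,150,50,50,11))
go(p,R)
p,R,s=cur();tip=p+R[:,2]*.0932;pad=rp(17.6,-1.3,39)[0]
for d in(b,t):print(proj(d,[tip,pad]))
E
```

```text
t 20.27 turn [-0.07  0.13 -0.05] shift [ 0.8 -0.3 10.4] rows 0.3
(array([ 16.9,  -1.6, 142.6]), array([-0.2,  0.1, -1. ]))
t 20.37 turn [-0.02  0.08 -0.05] shift [ 0.3 -0.5 11.1] rows 0.3
[[143.54691872 110.02452121]
 [143.33333513 114.60158128]]
[[420.5740168  176.11220744]
 [417.96965062 174.61523043]]
```

View pics/s17.png

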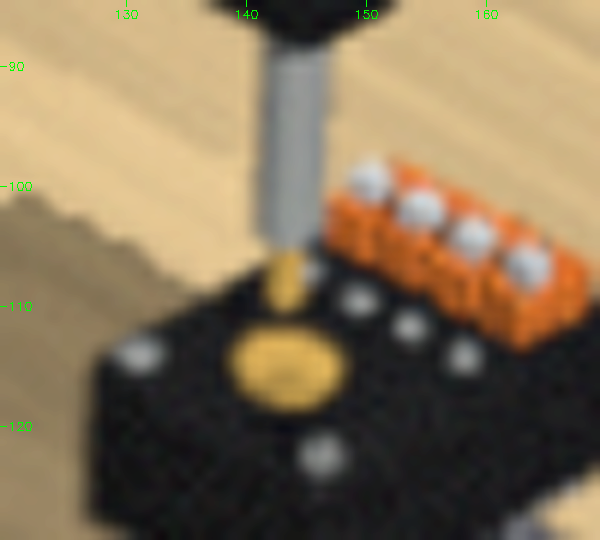

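View pics/t17.png

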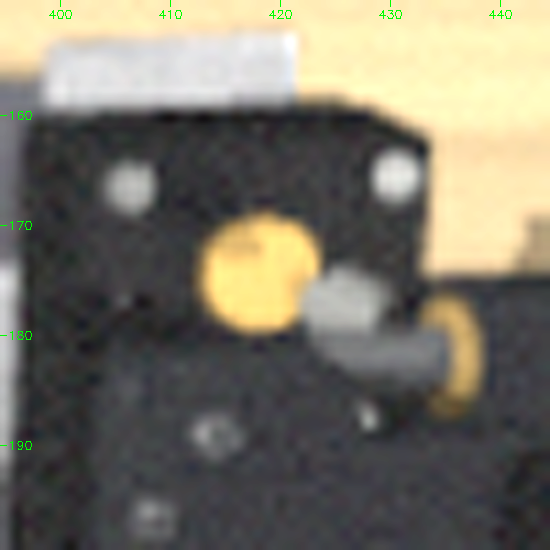

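>>> servo_tool:
  rows:
    - [0, 0, 0, 0.3, -0.5, 3, 1]
    - [0, 0, 0, 0.3, -0.5, 6, 1]
    - [0, 0, 0, 0.3, -0.5, 8, 1]
    - [0, 0, 0, 0.3, -0.5, 9, 1]
    - [0, 0, 0, 0.3, -0.5, 9, 1]
    - [0, 0, 0, 0.3, -0.5, 9, 1]

```text
clock: 20.87
eef_pos: [0.5877, -0.2493, 0.222]
ee_rot: [-0.006, 0.984, 0.032, 0.173]
force: [-0.8, -0.3, -1.4]
opening: 0.268
```

```bash
python3 - <<'E'
from h import *
p,R=rp(17.6,-1.3,39+93.2);go(p,R);print(ruvw())
E
```

```text
t 20.87 turn [-0.02  0.09 -0.05] shift [ 0.2 -0.   1.9] rows 0.0
(array([ 17.4,  -1.3, 134.1]), array([-1.3, -0.3, -1.1]))
```

>>> servo_tool:
  rows:
    - [0, 0, 0, 0, 0, 0.7, 1]
    - [0, 0, 0, 0, 0, 1.5, 1]
    - [0, 0, 0, 0, 0, 1.5, 1]
    - [0, 0, 0, 0, 0, 1.5, 1]

```text
clock: 21.2
eef_pos: [0.5882, -0.2493, 0.2206]
ee_rot: [-0.006, 0.984, 0.032, 0.173]
force: [0.6, -0.1, -1.2]
opening: 0.27
```

```bash
python3 - <<'E'
from h import *
p,R=rp(17.6,-1.3,39+93.2);go(p,R);print(ruvw())
E
```

```text
t 21.2 turn [-0.02  0.09 -0.05] shift [ 0.2 -0.   0.5] rows 0.0
(array([ 17.4,  -1.3, 132.7]), array([ 0.2, -0.1, -1.4]))
```

>>> servo_tool:
  rows:
    - [0, 0, 0, 0, 0, 0.7, 1]
    - [0, 0, 0, 0, 0, 1.5, 1]
    - [0, 0, 0, 0, 0, 1.5, 1]
    - [0, 0, 0, 0, 0, 1.5, 1]

```text
clock: 21.53
eef_pos: [0.5887, -0.2492, 0.2193]
ee_rot: [-0.006, 0.984, 0.032, 0.173]
force: [-0.5, 0.1, -0.6]
opening: 0.272
```

```bash
python3 - <<'E'
from h import *
p,R=rp(17.6,-1.3,39+93.2);go(p,R);print(ruvw())
E
```

```text
t 21.53 turn [-0.01  0.08 -0.05] shift [ 0.1 -0.1 -0.9] rows 0.0
(array([ 17.5,  -1.4, 131.3]), array([-0.7,  0.1, -0.4]))
```

>>> servo_tool:
  rows:
    - [0, 0, 0, 0, 0, 0.7, 1]
    - [0, 0, 0, 0, 0, 1.5, 1]
    - [0, 0, 0, 0, 0, 1.5, 1]
    - [0, 0, 0, 0, 0, 1.5, 1]

```text
clock: 21.87
eef_pos: [0.5893, -0.2492, 0.2179]
ee_rot: [-0.006, 0.984, 0.032, 0.173]
force: [-0.2, -0.1, -0.1]
opening: 0.272
```

```bash
python3 - <<'E'
from h import *
p,R=rp(17.6,-1.3,39+93.2);go(p,R);print(ruvw())
b=snap("scene");cv2.imwrite("pics/s18.png",zoom(b["image"],120,85,50,45,12,10))
print(ruvw());b=snap("scene");print(ruvw())
E
```

```text
t 21.87 turn [-0.02  0.08 -0.05] shift [ 0.1 -0.1 -2.5] rows 0.1
(array([ 17.5,  -1.4, 129.7]), array([-0.2, -0.1,  0. ]))
(array([ 17.5,  -1.4, 129.7]), array([ 0.4, -0.2,  0.6]))
(array([ 17.5,  -1.4, 129.7]), array([0.2, 0.4, 0.5]))
```

View pics/s18.png

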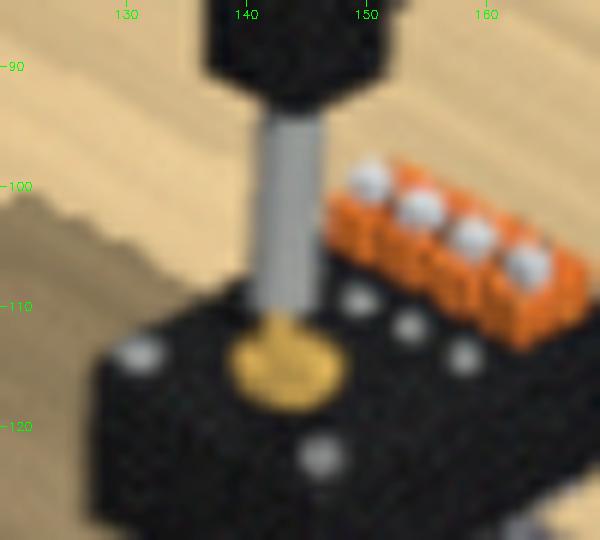

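>>> servo_tool:
  rows:
    - [0, 0, 0, 0, 0, 1, 1]
    - [0, 0, 0, 0, 0, 2, 1]
    - [0, 0, 0, 0, 0, 3, 1]
    - [0, 0, 0, 0, 0, 3, 1]
    - [0, 0, 0, 0, 0, 3, 1]

```text
clock: 22.38
eef_pos: [0.5903, -0.2492, 0.2151]
ee_rot: [-0.006, 0.984, 0.032, 0.173]
force: [-0.7, -0.2, 2.4]
opening: 0.276
```

```bash
python3 - <<'E'
from h import *
for i in range(6): print(*ruvw());snap("top")
E
```

```text
[ 17.5  -1.4 126.7] [ 0.1 -0.2  2.5]
[ 17.5  -1.4 126.8] [ 0.1 -0.3  1.7]
[ 17.5  -1.4 126.8] [-0.4 -0.4  1.9]
[ 17.5  -1.3 126.7] [-1.3  0.1  2.3]
[ 17.5  -1.4 126.7] [-0.4  0.1  1.9]
[ 17.5  -1.4 126.7] [0.4 0.3 2.1]
```

>>> servo_tool:
  rows:
    - [0, 0, 0, 0, 0, 0.4, 1]
    - [0, 0, 0, 0, 0, 0.4, 1]
    - [0, 0, 0, 0, 0, 0.4, 1]

```text
clock: 22.93
eef_pos: [0.5904, -0.2491, 0.2147]
ee_rot: [-0.006, 0.984, 0.032, 0.173]
force: [-0.9, -0.7, 1.9]
opening: 0.272
```

```bash
python3 - <<'E'
from h import *
F=[]
for i in range(14):
    F.append(np.r_[ruvw()]);d=snap("scene")
F=np.array(F).reshape(14,-1);print(F.mean(0).round(2),F.std(0).round(2))
p,R,s=cur();print("axis vs ramp normal deg",np.degrees(np.arccos(R[:,2]@frame(3.8,20)[:,2])),s["opening"]*87,s["clock"])
cv2.imwrite("pics/s19.png",zoom(d["image"],110,70,65,70,8,10));t=snap("top");cv2.imwrite("pics/t19.png",t["image"])
ax=-R[:,2];pad=rp(17.5,-1.35,39)[0]
for h in(.010,.054):print(h,proj(d,[pad+ax*h]))
print(proj(d,[pad]))
E
```

```text
[ 17.49  -1.34 126.3    0.13  -0.28   2.19] [0.03 0.05 0.   0.37 0.55 0.54]
axis vs ramp normal deg 0.0864147985042005 23.73239100179008 23.6333
0.01 [[143.57587247 110.60478054]]
0.054 [[144.63409113  92.54684427]]
[[143.34695233 114.57293807]]
```

View pics/s19.png

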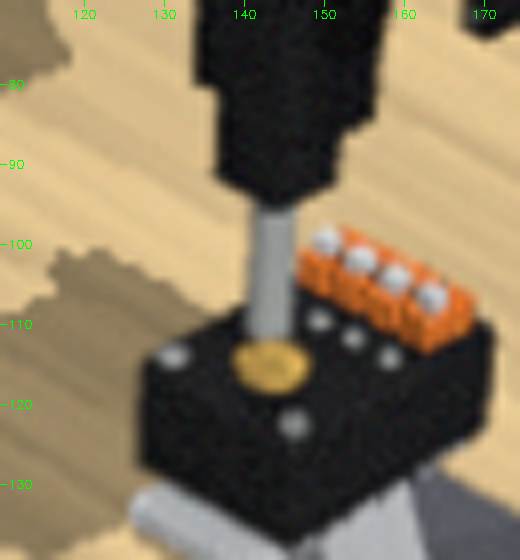

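View pics/t19.png

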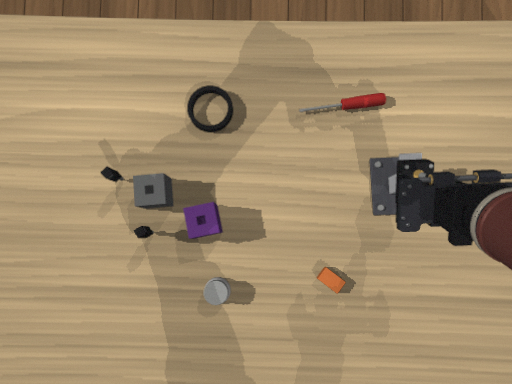

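```bash
python3 - <<'E'
from bench import r
print(r.sign_off())
E
```

```text
the job is handed in; nothing more can be done
None
```

The module is on the ramp and released, and I handed the job in at about 24 s with the probe still gripped and pressed on the round test pad.

- **Module:** It first landed about 5 mm short of the lip, so I pushed it down with the closed fingertips until it met the lip. Triangulated afterwards, it lies flat (20.3° against 20°) and in line with the ramp to within about 1°. It is about 1.3 mm off centre and touching the lip.
- **Probe:** I took the largest probe, the one in the grey holder. It is clear of holder, stand and bench, and its axis is within 0.1° of the ramp's normal. At hover, the tip and pad positions I computed matched both to within about 0.5 px in the scene view; in the top view only the pad could be compared.
- **Press:** The mean force along the axis is 2.2 N with a spread of about 0.5 N. Adding about 1 N for the probe's weight gives about 3.2 N, or about 6 mm of plunger travel. The travel worked out from the arm's position comes to 5 to 6 mm, so the two differ by up to 1 mm.
- **Other things on the bench:** In the last top view they are where they were.

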